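# Make the carving station ready

## Robot

A 6-joint arm with a two-finger parallel gripper is mounted at the origin on a cart in front of the work surface, level with it; the furniture and walls round the work are solid. World frame = base frame: x ahead of the robot, y to its left, z up, the work surface at z = 0. Lengths are in mm, angles in rad, forces in N, time in s.
With the tool pointing down it reaches from about 350 to 875 mm from the base axis. Payload 4.2 kg.
Tool frame: the origin (TCP) lies on the centre line of the jaws, within the pads' length; the fingertips stand 14 mm ahead of it and the grasp point (between the pads) lies 5 mm behind it (tcp_to_tips is the distance from the TCP to the fingertips, in mm); z points along the fingers, y is the direction in which the jaws open and shut (so a half turn about z gives the same grasp; the last joint's range is limited). The gripper opens to 85 mm and grips with 20 to 120 N. Pads are 22 mm wide; open, the fingers measure 114 mm over their backs; the gripper's body (76 mm by 85 mm) begins 54 mm behind the grasp point. The pads swing forward as they close: fully open they stand 13 mm farther back than shut.
Start: joints at [1.452, 0.385, 0.008, 0, -1.194, -0.259], TCP at [230.515, 580.915, 245.312] pointing down, gripper open.
Joint ranges: [-3.14, 3.14], [-1.21, 2.06], [-1.07, 1.41], [-3.16, 2.05], [-2.99, -0.16], [-3.1, 3.1]. Speed limits (rad/s): [2.79, 2.79, 3.14, 3.14, 3.14, 3.14].

## Interface

Orientations are given as a unit quaternion [x, y, z, w].
In Python, from bench import read_state, get_image, job_done, tcp_to_tips gives the robot as it stands. The module is installed in compiled form; this text tells all that it offers.
- The arm moves only by the tool play_rows, never from a script. Its argument "targets" is a list of rows, each an object of numbers: "gripper": the gripper's target within -1 to 1 (shut at 1, half-way at 0, fully open at -1); "tx", "ty", "tz": the shift along the tool's x, y, z scaled (see below); "spin": the turn about the tool's z scaled (see below). A call has 1 to 12 rows; each row is the pose to reach, as a shift and turn from the pose commanded when the call began, along the tool's axes at that moment; what a row does not reach only later rows make up. The controller multiplies each number of a shift by 0.25 m and each number of a turn by pi/4 rad. A row lasts 1/8 s, in which the tool goes at most 62.5 mm and 10.7 degrees, less where a joint would pass 70% of its speed; a pose out of reach is approached as far as the arm can. A call with a number of a shift or a turn outside -1 to 1 is refused whole. A call with a gripper value outside its range is refused whole. The fingers move at their own pace and stop on an object; the grip force is fixed at half the most. Time passes only in rows, so rows that repeat a pose let the fingers close. It gives the time, the measured TCP pose, the force and the opening at its end, in the units of the state.
- read_state(): the state, without advancing time (a new reading comes with each control period).
- get_image(name): name is "scene" or "top" or "wrist"; returns a dict with "frame" (384x512x3 uint8, red, green, blue), "depth" (384x512 float32, mm along the optical axis (not along the pixel's ray), 0 where there is no reading), "mtx" (3x3 intrinsics, pixels), "world_to_cam" (4x4, takes a point from world to camera coordinates). Camera axes: x right, y up, looking along -z (the intrinsics and any distortion apply to the point x, -y, -z); pixel columns grow to the right and rows downward; lengths in mm; the calibration is good to about 2 mm. A picture is of the moment at which its call begins.
- job_done(): hands the job in, once; it reports no verdict.
The state is a dict: "clock": time; "joints": joint angles; "joint_vel": joint speeds; "joint_efforts": joint torques, N m; "position": TCP position; "ee_rot": TCP orientation; "contact_force": force on the tool from outside, world axes, zero at the start; "wrist_torque": the same for the moment, N m; "gripper_width": finger opening in mm.
Only numpy, scipy, OpenCV 4.12 (cv2) and the standard library are available. Lean on these libraries where they do the work, as an engineer would, in place of code of your own. Each camera call takes 0.05 s, during which the arm holds its last target.

## Task

Get the carving station ready for the roast. First clear everything that stands on the wooden carving board onto the grey woven tray, upright; then, with the clamp still open, push the board against the pivot pin in its notch so that it swings round until its long edge lies along the aluminium fence, and only then crank the clamp clockwise until its jaw grips the board tight. Last, lay the fork flat on the clamped board, and leave the glass, the mug and the jug where they are.

Things in the scene. Friction and masses are not known exactly. Their poses are not given: they have to be found in the camera images.
- station: fixed carving station: grey plate 210 x 335 mm, its top 6 mm over the worktop, bearing pin, fence and clamp. Origin: the pin's axis, at worktop height; plate from x -0.045 to 0.165, y -0.29 to 0.045 m. +x away from the robot, +y to its left, turned by up to 0.1 rad. Grey gear housing centred at x 0.06, y -0.247 m, 84 x 66 mm, top at 50 mm
- pin_top (a point): top of the fixed steel pivot pin, 14 mm thick, 28 mm over the worktop; it stands in the board's notch. Wall cupboards hang over the back of the worktop: from x 0.60 m on, from 0.48 m up; keep a tall wrist low near them
- fence_face (a point): middle of the fixed aluminium fence's flat face that looks to the board (-y of the station), at the station's x 0.11, y +0.0125 m; fence 100 mm long along the station's x, 22 mm thick, top 32 mm over the worktop
- carving_board: loose wooden board 205 x 100 x 20 mm, 0.6 kg, on the plate. Origin: underside, where the pin's centre is when the pin sits at the notch's bottom; reaches from x -0.020 to 0.185, y -0.088 to 0.012 m. Notch 19 mm wide, 20 mm deep, in the +y edge. Starts with the pin in it, 0.5 to 0.64 rad clockwise of the station; swung home it is parallel to the station, its +y edge on the fence
- push_spot (a point): spot on the board's -y long edge (the robot's right), 100 mm from the notch towards the free end, half way up. Pushed here to the left the board presses on the pin and swings about it; pushed near the free end the notch walks off the pin instead. Sliding takes 3 to 8 N
- board_middle (a point): middle of the board's top face (20 mm above its underside; 0.0825 m in +x and 0.038 m in -y from the board's origin)
- clamp_jaw: clamp jaw: aluminium bar with a black rubber face, 64 x 24 x 26 mm, on two rods; slides along the station's +y out of the housing. Origin: middle of its face, 21 mm over the worktop, at the station's x 0.06; open it is at the station's y -0.192 to -0.187; it touches the swung board at y -0.088. The face is springy, 5 N for each mm, up to 4 mm, so a tight jaw reads y -0.086 to -0.084
- crank (a joint): crank angle, rad, growing clockwise seen from above; each rad moves the jaw 5 mm to the fence (jaw y = -0.192 + 0.005 x angle): it touches the swung board near 20.8, is tight from 21.2, at its stop at about 21.6. Starts at 0 to 1. Takes about 3 N at the knob while the jaw runs free, about 5 N when tight, more at the stop. Holds by its own friction when let go
- crank_axis (a point): point on the crank's upright axis, at the height of crank_knob
- crank_knob (a point): middle of the black, freely spinning upright grip on the crank arm, 40 mm from the axis: 23 mm thick, 38 mm tall, from 67 to 105 mm over the worktop; this point at 87 mm. Gripped from above it can be led round the axis, the tool keeping its heading. The arm below it is at 59 to 65 mm
- tray: grey woven tray, fixed, 198 x 218 mm with rounded corners, origin under its centre, x the 198 mm side; top 7 mm over the worktop
- shaker_a: glass shaker with a grey cap, 44 mm round, 90 mm tall, 0.1 kg; origin under its centre, z up. At the start standing on the board (or absent)
- shaker_b: another such shaker, 44 mm round, 90 mm tall, 0.1 kg; origin under its centre, z up. At the start standing on the board (or absent)
- egg_timer: teal wind-up egg timer, 61 to 63 mm round, 58 mm tall, 0.09 kg, widest body from 0 to 45 mm; origin under its centre, z up. At the start standing on the board (or absent)
- fork: steel fork 193 x 26 x 15 mm, 0.04 kg, lying on the worktop between the fence and the tray; origin under its middle, x along its length, z up; take it across the middle from above
- glass: drinking glass 80 mm round, 91 mm tall, a bystander; origin under its centre
- mug: green and white mug, 86 mm round with a handle, 88 mm tall, a bystander; origin under its centre
- jug: dark jug with a handle, 92 x 120 mm, 128 mm tall, a bystander; origin under its centre

How it is judged:
By the outcome, as a careful person would: the job done as asked, in the order asked, and still so for the second after the job is handed in, with the robot touching nothing.
Of shaker_a, shaker_b, egg_timer only 2 to 3 are there at a start; the rules pass over those that are not, and their reading is None.
At some moment in a run one of egg_timer, fork may be knocked a few centimetres aside while the robot is not near it.
Once in a run the grip may slacken for a moment while it holds something.
It also fails if it takes over 208 s, if anything falls off the work surface, if the arm or the gripper's body presses on something with over 40 N, if the wrist force passes 120 N, or if a joint passes its speed limit or range.

## Working session

There is one attempt and no reset: what is moved stays moved. The work goes in short steps, Python scripts to look and compute and a tool call to move; the robot and the scene stay as the last step left them, time stands still between calls to the robot, and variables do not carry over. Pictures are saved under pics/ and viewed, and the job is handed in when it is done.

Besides the shell and the picture viewer there is one more tool, called after ">>>" as a command line: name --argument value ..., lists and objects as JSON in quotes. play_rows: Moves the arm, as the interface text tells. Its arguments: {"type":"object","properties":{"targets":{"type":"array","items":{"type":"object","properties":{"gripper":{"type":"number"},"tx":{"type":"number","minimum":-1,"maximum":1},"ty":{"type":"number","minimum":-1,"maximum":1},"tz":{"type":"number","minimum":-1,"maximum":1},"spin":{"type":"number","minimum":-1,"maximum":1}}}}},"required":["targets"]}

```bash
mkdir -p pics
cat > h.py <<'E'
import numpy as np, cv2
from bench import *
def snap(name,fn):
    d=get_image(name); cv2.imwrite('pics/'+fn+'.png',cv2.resize(d['frame'][:,:,::-1],(800,600),interpolation=cv2.INTER_CUBIC)); np.savez('pics/'+fn+'.npz',**d); return d
def load(fn): return dict(np.load('pics/'+fn+'.npz'))
def world(d,u,v,z=None):
    """u,v in native px; z: plane height, else depth"""
    K=d['mtx'];W=d['world_to_cam'];R=W[:3,:3];t=W[:3,3]
    r=np.linalg.inv(K)@[u,v,1]; r=np.array([r[0],-r[1],-r[2]])
    c=-R.T@t; w=R.T@r
    if z is None: return c+w*d['depth'][int(round(v)),int(round(u))]
    return c+w*(z-c[2])/w[2]
def proj(d,p):
    W=d['world_to_cam'];q=W[:3,:3]@np.array(p,float)+W[:3,3]; q=d['mtx']@[q[0],-q[1],-q[2]]; return q[:2]/q[2]
def crop(d,fn,u0,v0,u1,v1):
    f=d['frame'][v0:v1,u0:u1,::-1]; s=min(800/(u1-u0),600/(v1-v0)); cv2.imwrite('pics/'+fn+'.png',cv2.resize(f,None,fx=s,fy=s,interpolation=cv2.INTER_CUBIC)); print('scale',s)
E
python3 - <<'E'
from h import *
for n in['scene','top','wrist']:
    d=snap(n,n+'0'); print(n,d['mtx'].round(1).tolist(),d['world_to_cam'].round(3).tolist())
print(read_state(),tcp_to_tips)
E
```

```text
scene [[353.2, 0.0, 250.0], [0.0, 353.2, 191.3], [0.0, 0.0, 1.0]] [[0.665, -0.747, 0.002, -433.44], [0.42, 0.376, 0.826, -263.303], [-0.618, -0.548, 0.564, -936.95], [0.0, 0.0, 0.0, 1.0]]
top [[453.2, 0.0, 260.9], [0.0, 453.2, 192.7], [0.0, 0.0, 1.0]] [[0.193, -0.981, -0.005, -174.397], [0.776, 0.15, 0.613, -466.291], [-0.6, -0.123, 0.79, -1453.074], [0.0, 0.0, 0.0, 1.0]]
wrist [[338.0, 0.0, 254.5], [0.0, 338.0, 195.7], [0.0, 0.0, 1.0]] [[-0.369, -0.929, 0.001, 625.114], [0.897, -0.357, -0.262, 33.813], [0.244, -0.096, 0.965, -376.897], [0.0, 0.0, 0.0, 1.0]]
{'clock': 0.15, 'joints': array([ 1.45158342e+00,  3.85368540e-01,  6.94700250e-03, -3.53230472e-04,
       -1.19399254e+00, -2.58561245e-01]), 'joint_vel': array([-0.00094385, -0.00250835,  0.00362628,  0.00149753,  0.00013908,
       -0.00127748]), 'joint_efforts': array([-2.19771127e-04, -3.92676651e+01,  1.88582897e+01,  4.18861315e+00,
       -3.40851708e-03,  2.22398846e-07]), 'position': array([230.38649889, 580.54404282, 244.48238708]), 'ee_rot': array([ 9.82201248e-01, -1.87829780e-01, -1.07461813e-04,  8.18341886e-04]), 'contact_force': array([ 0.0282052 , -0.98043877, -1.16646163]), 'wrist_torque': array([ 0.04914485,  0.03480431, -0.03328359]), 'gripper_width': 85.74853859230156} 14.0
```

View pics/scene0.png

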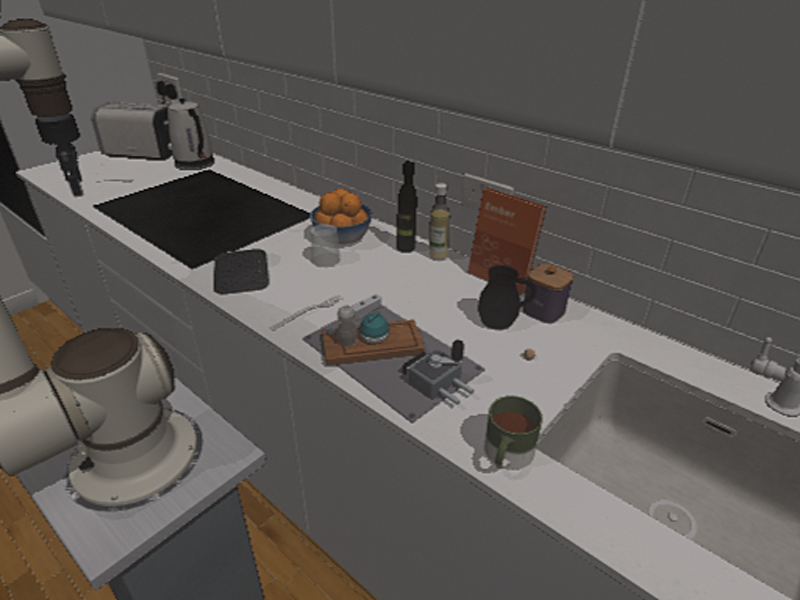

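View pics/top0.png

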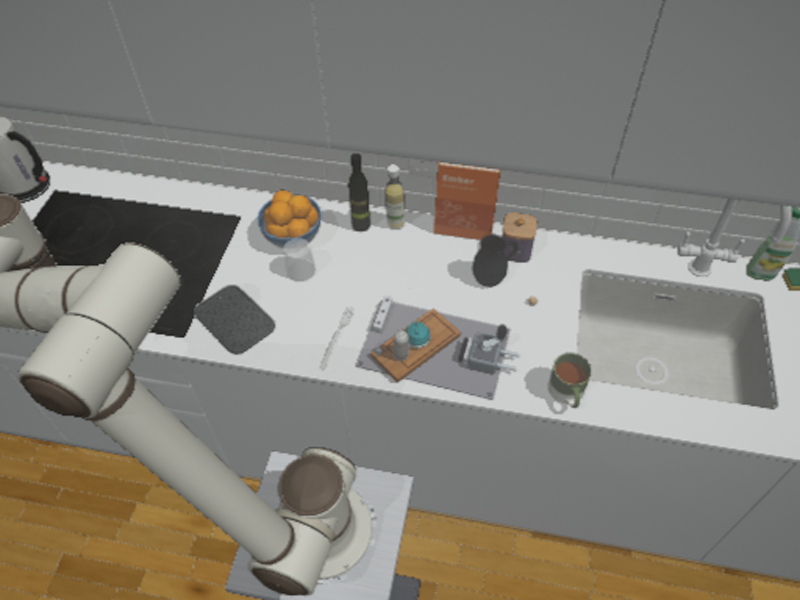

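View pics/wrist0.png

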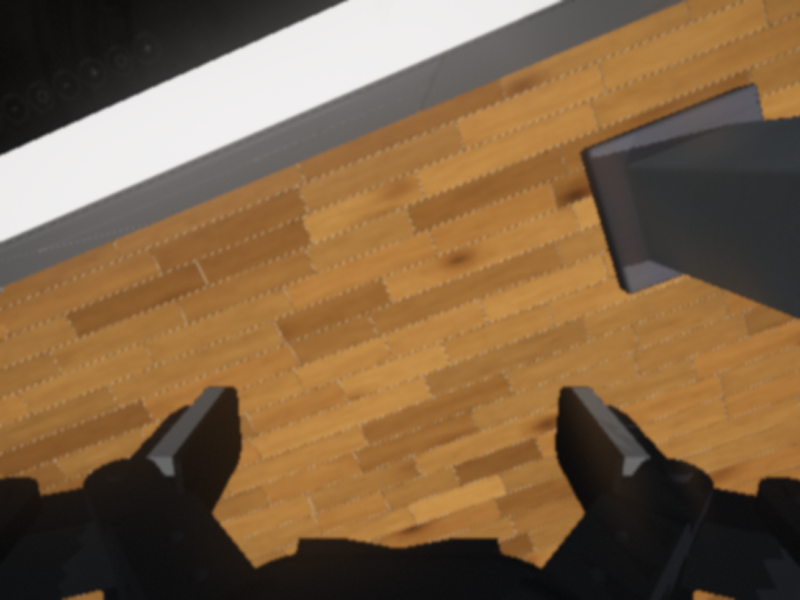

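Scene: the tray is at left, the fork lies between tray and station, and the board carries a shaker and the timer. Zooming in.

Run:
```python
from h import *
d=load('top0'); crop(d,'topc',110,150,400,270)
d=load('scene0'); crop(d,'scenec',180,170,320,270)
```

```text
scale 2.7586206896551726
scale 5.714285714285714
```

View pics/topc.png

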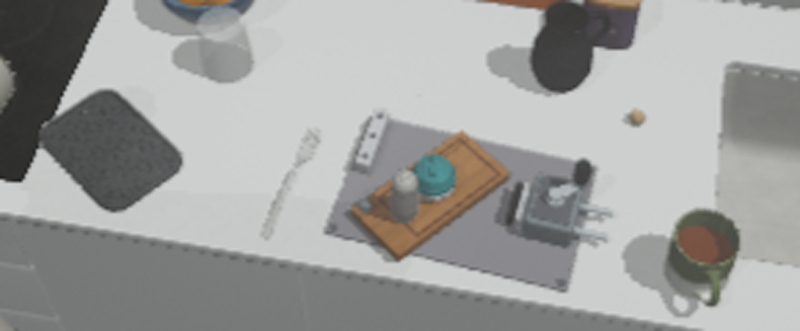

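View pics/scenec.png

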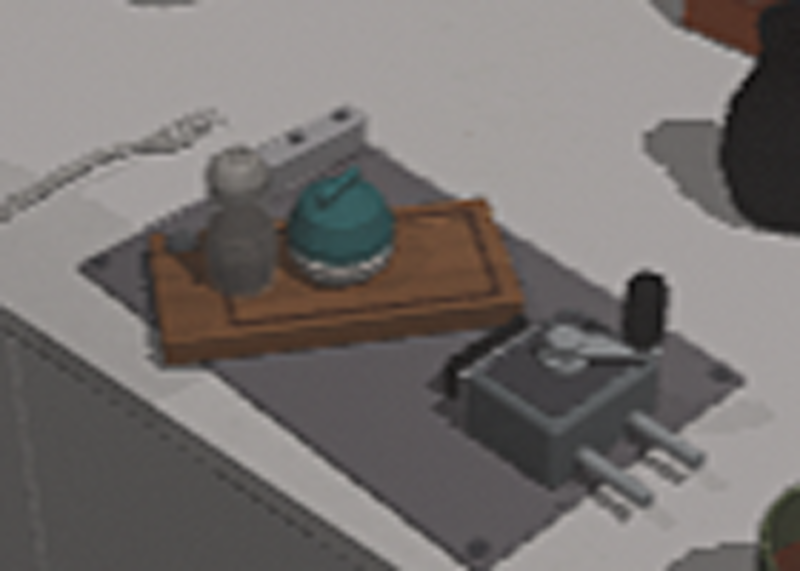

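Run:
```python
from h import *
d=load('top0'); 
P={'plateBL':(328,228,6),'plateBR':(565,287,6),'plateTR':(595,165,6),'plateTL':(382,120,6),'fenceT_far':(380,113,32),'knobtop':(583,162,105),'timer':(434,160,None),'shaker':(404,176,None),'boardL':(352,208,26),'boardB':(399,257,26),'boardR':(508,175,26),'boardT':(462,134,26),'forkA':(266,235,5),'forkB':(315,132,5),'tray':(112,150,7),'glass':(228,60,None),'mug':(703,245,None),'jug':(563,50,None)}
for k,(x,y,z) in P.items():
    u=110+x/2.7586;v=150+y/2.7586
    print(k,world(d,u,v,z).round(0) if z is not None else '',world(d,u,v).round(0))
```

```text
plateBL [400.  23.   6.] [398.  22.   9.]
plateBR [ 370. -303.    6.] [ 369. -303.    7.]
plateTR [ 573. -320.    6.] [ 580. -321.   -4.]
plateTL [594. -10.   6.] [579. -14.  27.]
fenceT_far [586. -10.  32.] [584. -10.  35.]
knobtop [ 502. -302.  105.] [ 501. -302.  107.]
timer  [ 481. -107.   87.]
shaker  [430. -78. 114.]
boardL [425.  -6.  26.] [424.  -6.  27.]
boardB [361. -84.  26.] [370. -82.  12.]
boardR [ 519. -204.   26.] [ 531. -203.    8.]
boardT [ 576. -130.   26.] [ 576. -130.   26.]
forkA [374. 102.   5.] [377. 104.   0.]
forkB [556.  80.   5.] [554.  79.   7.]
tray [468. 354.   7.] [470. 355.   5.]
glass  [632. 227.  43.]
mug  [ 440. -470.   49.]
jug  [ 702. -252.   91.]
```

```bash
cat >> h.py <<'E'
def yaw_now():
    from scipy.spatial.transform import Rotation as Ro
    R=Ro.from_quat(read_state()['ee_rot']).as_matrix(); return R
def go(*targets, cmd=None):
    """targets (x,y,z,yaw or None). prints rows relative to current pose"""
    s=read_state(); R=yaw_now(); p=s['position'] if cmd is None else np.array(cmd)
    y0=np.arctan2(R[1,0],R[0,0])
    print('at',s['position'].round(1),'yaw',round(y0,3),'w',round(s['gripper_width'],1),'F',s['contact_force'].round(1),'t',round(s['clock'],2))
    # assume tool exactly down
    ex=np.array([np.cos(y0),np.sin(y0),0]);ey=np.array([np.sin(y0),-np.cos(y0),0]);ez=np.array([0,0,-1])
    for x,y,z,w in targets:
        dd=np.array([x,y,z])-p
        n=[dd@ex/250,dd@ey/250,dd@ez/250]
        sp=0 if w is None else -(((w-y0)+np.pi)%(2*np.pi)-np.pi)/(np.pi/4)
        print('tx %.4f ty %.4f tz %.4f spin %.4f'%(*n,sp),'rows>=',int(np.ceil(max(np.linalg.norm(dd)/62.5,abs(sp)*45/10.7))))
E
python3 - <<'E'
from h import *
d=load('wrist0');R=d['world_to_cam'][:3,:3];print(-R.T@d['world_to_cam'][:3,3])
go((430,-100,400,0),(330,240,400,0))
E
```

```text
[292.50499104 556.85993283 371.90074981]
at [230.4 580.5 244.5] yaw -0.378 w 85.7 F [ 0.  -1.  -1.2] t 0.15
tx 1.7465 ty 2.2355 tz -0.6221 spin -0.4812 rows>= 12
tx 0.8729 ty 1.1190 tz -0.6221 spin -0.4812 rows>= 7
```

>>> play_rows --targets '[{"tx": 0.3, "ty": 0.4, "tz": -0.2, "spin": -0.2}, {"tx": 0.87, "ty": 1.0, "tz": -0.6, "spin": -0.48}, {"tx": 0.87, "ty": 1.0, "tz": -0.6, "spin": -0.48}, {"tx": 0.87, "ty": 1.0, "tz": -0.6, "spin": -0.48}, {"tx": 0.87, "ty": 1.0, "tz": -0.6, "spin": -0.48}, {"tx": 0.87, "ty": 1.0, "tz": -0.6, "spin": -0.48}, {"tx": 0.87, "ty": 1.0, "tz": -0.6, "spin": -0.48}]'

```text
invalid input
```

```bash
python3 -c "
from h import *
go((430,-110,400,0))"
```

```text
at [230.4 580.5 244.5] yaw -0.378 w 85.7 F [ 0.  -1.  -1.2] t 0.15
tx 1.7613 ty 2.2727 tz -0.6221 spin -0.4812 rows>= 12
```

Perhaps all fields including the gripper are required.

>>> play_rows --targets '[{"gripper": -1, "tx": 0.3, "ty": 0.4, "tz": -0.2, "spin": -0.2}, {"gripper": -1, "tx": 0.87, "ty": 1.0, "tz": -0.6, "spin": -0.48}, {"gripper": -1, "tx": 0.87, "ty": 1.0, "tz": -0.6, "spin": -0.48}, {"gripper": -1, "tx": 0.87, "ty": 1.0, "tz": -0.6, "spin": -0.48}, {"gripper": -1, "tx": 0.87, "ty": 1.0, "tz": -0.6, "spin": -0.48}, {"gripper": -1, "tx": 0.87, "ty": 1.0, "tz": -0.6, "spin": -0.48}, {"gripper": -1, "tx": 0.87, "ty": 1.0, "tz": -0.6, "spin": -0.48}]'

```text
clock: 1.02
position: [341.3, 266.3, 397.7]
ee_rot: [1.0, -0.002, 0.002, -0.002]
contact_force: [0.1, 1.2, -1.3]
gripper_width: 85.3
```

```bash
python3 -c "
from h import *
go((430,-110,400,0))"
```

```text
at [341.3 266.3 397.7] yaw -0.005 w 85.3 F [ 0.1  1.2 -1.3] t 1.02
tx 0.3616 ty 1.5036 tz -0.0094 spin -0.0058 rows>= 7
```

>>> play_rows --targets '[{"gripper": -1, "tx": 0.24, "ty": 1.0, "tz": 0, "spin": 0}, {"gripper": -1, "tx": 0.24, "ty": 1.0, "tz": 0, "spin": 0}, {"gripper": -1, "tx": 0.24, "ty": 1.0, "tz": 0, "spin": 0}, {"gripper": -1, "tx": 0.24, "ty": 1.0, "tz": 0, "spin": 0}, {"gripper": -1, "tx": 0.24, "ty": 1.0, "tz": 0, "spin": 0}]'

```text
clock: 1.65
position: [400.3, 15.7, 394.4]
ee_rot: [1.0, -0.003, -0.001, 0.0]
contact_force: [0.7, -0.2, -0.0]
gripper_width: 85.8
```

>>> play_rows --targets '[{"gripper": -1, "tx": 0.12, "ty": 0.5, "tz": 0, "spin": 0}, {"gripper": -1, "tx": 0.12, "ty": 0.5, "tz": 0, "spin": 0}, {"gripper": -1, "tx": 0.12, "ty": 0.5, "tz": 0, "spin": 0}, {"gripper": -1, "tx": 0.12, "ty": 0.5, "tz": 0, "spin": 0}]'

```text
clock: 2.15
position: [430.4, -106.0, 394.4]
ee_rot: [1.0, -0.0, -0.001, -0.0]
contact_force: [0.6, 0.2, -0.1]
gripper_width: 85.0
```

```bash
python3 -c "
from h import *
snap('wrist','w1');go((430,-110,400,0))"
```

```text
at [ 430.3 -105.5  394.8] yaw 0.001 w 85.7 F [-0.7  0.5 -0.3] t 2.2
tx -0.0012 ty 0.0180 tz -0.0209 spin 0.0011 rows>= 1
```

View pics/w1.png

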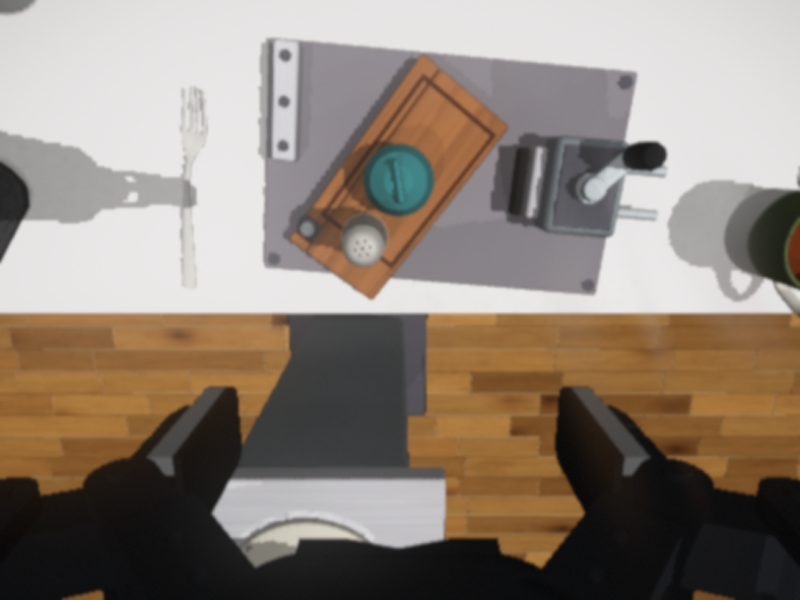

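The wrist view shows pin (308,229), shaker cap (364,240), timer (398,180), fork (190,190), jaw (530,180), crank axis (593,187) and knob (646,155).

Run:
```python
from h import *
d=load('w1'); crop(d,'w1a',160,15,300,200); crop(d,'w1b',300,30,440,200);crop(d,'w1c',90,40,220,200)
```

```text
scale 3.2432432432432434
scale 3.5294117647058822
scale 3.75
```

View pics/w1a.png

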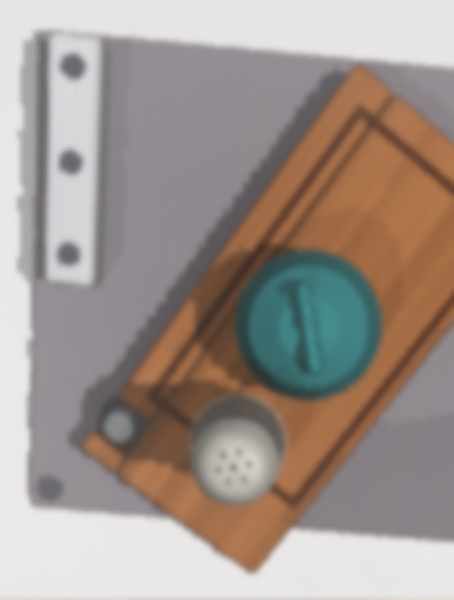

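View pics/w1b.png

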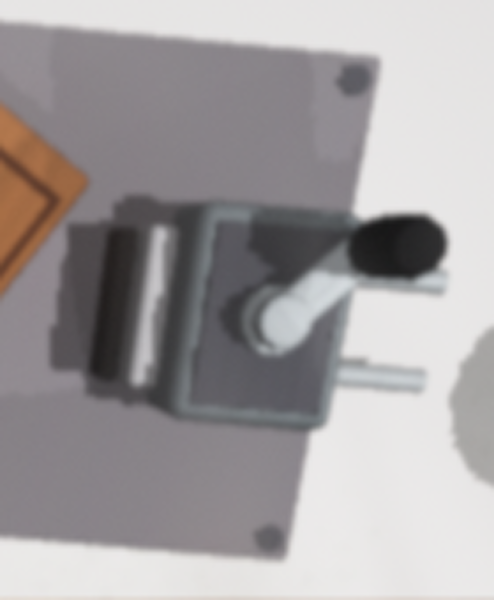

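View pics/w1c.png

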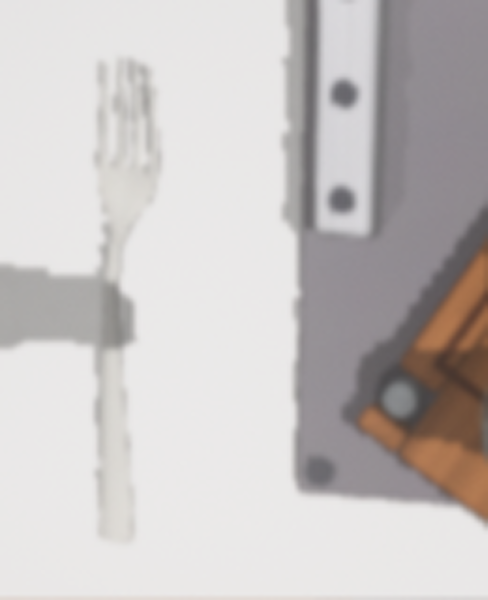

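Run:
```python
from h import *
d=load('w1')
A=lambda x,y:(160+x/3.2432,15+y/3.2432)
B=lambda x,y:(300+x/3.5294,30+y/3.5294)
C=lambda x,y:(90+x/3.75,40+y/3.75)
P=[('pin',A(119,426),28),('fenceTopR_far',A(100,38),32),('fenceTopR_near',A(96,284),32),('plateTL',A(38,32),6),('plateBL',A(32,504),6),('plateTR',B(380,58),6),('plateBR',B(287,558),6),('boardFar',A(360,64),26),('boardNear',A(254,572),26),('boardL',A(84,440),26),('boardR',B(90,183),26),
('timertop',A(312,325),58+26),('timerC',A(309,325),45+26),('shakercap',A(235,468),115),('forkend',C(116,541),5),('forktip',C(130,62),5),('forkmid',C(113,300),8),
('knob top',B(425,245),105),('axis',B(287,318),65),('jawface far top',B(108,228),34),('jawface near top',B(92,378),34),('housL',B(205,203),50),('housBR',B(325,420),50)]
for n,(u,v),z in P: print(n,'(%.1f,%.1f)'%(u,v),world(d,u,v,z).round(1),'depth:',world(d,u,v).round(1))
```

```text
pin (196.7,146.4) [437.1 -20.8  28. ] depth: [437.1 -20.8  28. ]
fenceTopR_far (190.8,26.7) [595.2 -21.   32. ] depth: [596.3 -20.1  26.6]
fenceTopR_near (189.6,102.6) [498.6 -14.4  32. ] depth: [498.6  -9.5   5.5]
plateTL (171.7,24.9) [602.8   9.9   6. ] depth: [603.3  10.4   3.8]
plateBL (169.9,170.4) [397.2  26.3   6. ] depth: [396.9  26.8   4.1]
plateTR (407.7,46.4) [ 574.7 -321.4    6. ] depth: [ 575.7 -324.3   -0.9]
plateBR (381.3,188.1) [ 368.7 -304.3    6. ] depth: [ 367.1 -306.8   -0.4]
boardFar (271.0,34.7) [ 586.5 -127.4   26. ] depth: [ 586.9 -127.5   23.4]
boardNear (238.3,191.4) [368.7 -80.4  26. ] depth: [368.  -80.3  23.2]
boardL (185.9,150.7) [430.5  -4.3  26. ] depth: [430.2  -3.8  23.5]
boardR (325.5,81.9) [ 526.2 -204.    26. ] depth: [ 527.4 -208.2    4.9]
timertop (256.2,115.2) [ 483.  -107.2   84. ] depth: [ 482.9 -107.3   81.9]
timerC (255.3,115.2) [ 482.6 -106.1   71. ] depth: [ 482.9 -106.1   82.4]
shakercap (232.5,159.3) [432.  -78.3 115. ] depth: [432.  -78.3 115. ]
forkend (120.9,184.3) [375.  104.9   5. ] depth: [374.  106.6   0.8]
forktip (124.7,56.5) [562.   79.9   5. ] depth: [562.   80.1   4.5]
forkmid (120.1,120.0) [473.8  94.6   8. ] depth: [474.   92.5  13.3]
knob top (420.4,99.4) [ 501.7 -301.9  105. ] depth: [ 501.7 -302.2  104.3]
axis (381.3,120.1) [ 475.9 -272.5   65. ] depth: [ 476.  -271.6   67.6]
jawface far top (330.6,94.6) [ 509.  -210.4   34. ] depth: [ 509.4 -214.2   16.2]
jawface near top (326.1,137.1) [ 450.8 -207.3   34. ] depth: [ 447.9 -213.7    3.3]
housL (358.1,87.5) [ 517.6 -243.    50. ] depth: [ 517.8 -244.3   45.5]
housBR (392.1,149.0) [ 435.8 -296.9   50. ] depth: [ 435.5 -297.9   47.5]
```

>>> play_rows --targets '[{"gripper": -1, "tx": 0.005, "ty": -0.11, "tz": 0.2, "spin": 0.22}, {"gripper": -1, "tx": 0.005, "ty": -0.11, "tz": 0.45, "spin": 0.44}, {"gripper": -1, "tx": 0.005, "ty": -0.11, "tz": 0.7, "spin": 0.66}, {"gripper": -1, "tx": 0.005, "ty": -0.11, "tz": 0.9, "spin": 0.66}, {"gripper": -1, "tx": 0.005, "ty": -0.11, "tz": 0.9, "spin": 0.66}, {"gripper": -1, "tx": 0.005, "ty": -0.11, "tz": 0.9, "spin": 0.66}]'

```text
clock: 2.95
position: [433.2, -78.1, 172.4]
ee_rot: [0.967, -0.255, 0.002, -0.0]
contact_force: [-0.2, 0.3, 1.0]
gripper_width: 85.2
```

```bash
python3 -c "
from h import *
snap('wrist','w2');go((432,-78,63,-.517))"
```

```text
at [433.5 -78.3 172.8] yaw -0.517 w 85.3 F [ 0.5  0.8 -0.3] t 3.0
tx -0.0057 ty 0.0019 tz 0.4394 spin 0.0002 rows>= 2
```

View pics/w2.png

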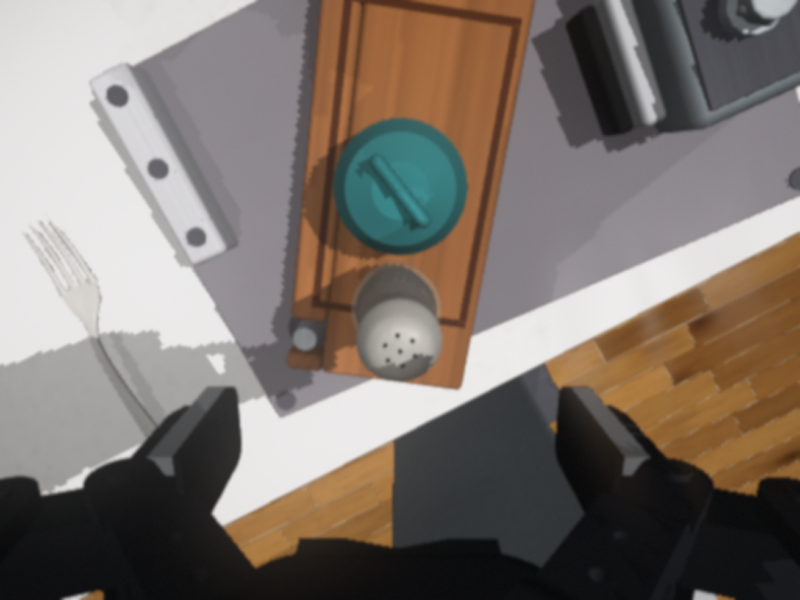

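The shaker's cap (400,340) is centred between the fingers and lined up with the timer (400,185). Descending.

>>> play_rows --targets '[{"gripper": -1, "tx": -0.004, "ty": 0.001, "tz": 0.15, "spin": 0}, {"gripper": -1, "tx": -0.004, "ty": 0.001, "tz": 0.3, "spin": 0}, {"gripper": -1, "tx": -0.004, "ty": 0.001, "tz": 0.44, "spin": 0}, {"gripper": -1, "tx": -0.004, "ty": 0.001, "tz": 0.44, "spin": 0}]'

```text
clock: 3.5
position: [430.6, -78.8, 60.4]
ee_rot: [0.967, -0.256, -0.001, 0.0]
contact_force: [-0.0, 0.1, 1.1]
gripper_width: 85.3
```

>>> play_rows --targets '[{"gripper": 1, "tx": 0, "ty": 0, "tz": 0, "spin": 0}, {"gripper": 1, "tx": 0, "ty": 0, "tz": 0, "spin": 0}, {"gripper": 1, "tx": 0, "ty": 0, "tz": 0, "spin": 0}, {"gripper": 1, "tx": 0, "ty": 0, "tz": 0, "spin": 0}, {"gripper": 1, "tx": 0, "ty": 0, "tz": 0, "spin": 0}, {"gripper": 1, "tx": 0, "ty": 0, "tz": 0, "spin": 0}]'

```text
clock: 4.25
position: [432.0, -78.8, 62.6]
ee_rot: [0.967, -0.256, 0.002, -0.001]
contact_force: [-0.9, 0.3, 11.5]
gripper_width: 39.4
```

>>> play_rows --targets '[{"gripper": 1, "tx": 0, "ty": 0, "tz": -0.05, "spin": 0}, {"gripper": 1, "tx": 0, "ty": 0, "tz": -0.25, "spin": 0}, {"gripper": 1, "tx": 0, "ty": 0, "tz": -0.5, "spin": 0}, {"gripper": 1, "tx": 0, "ty": 0, "tz": -0.75, "spin": 0}, {"gripper": 1, "tx": 0, "ty": 0, "tz": -0.95, "spin": 0}, {"gripper": 1, "tx": 0, "ty": 0, "tz": -0.95, "spin": 0}]'

```text
clock: 5.0
position: [432.0, -79.0, 303.0]
ee_rot: [0.967, -0.257, 0.005, -0.002]
contact_force: [-0.0, -0.1, -2.1]
gripper_width: 39.7
```

```bash
python3 -c "
from h import *
snap('wrist','w3');go((430,330,300,-.517))"
```

```text
at [430.5 -78.8 300. ] yaw -0.519 w 39.8 F [ 0.4  0.6 -1.5] t 5.05
tx -0.8135 ty -1.4187 tz 0.0000 spin -0.0031 rows>= 7
```

View pics/w3.png

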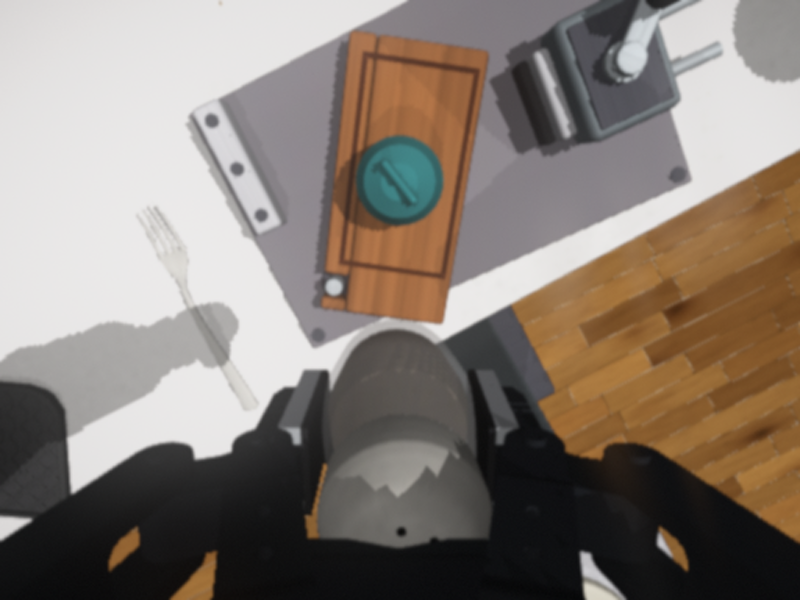

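Shaker held upright between the pads, board otherwise undisturbed. Over to the tray, slowly at height.

>>> play_rows --targets '[{"gripper": 1, "tx": -0.12, "ty": -0.2, "tz": 0, "spin": 0}, {"gripper": 1, "tx": -0.24, "ty": -0.42, "tz": 0, "spin": 0}, {"gripper": 1, "tx": -0.35, "ty": -0.62, "tz": 0, "spin": 0}, {"gripper": 1, "tx": -0.46, "ty": -0.82, "tz": 0, "spin": 0}, {"gripper": 1, "tx": -0.55, "ty": -0.96, "tz": 0, "spin": 0}, {"gripper": 1, "tx": -0.55, "ty": -0.96, "tz": 0, "spin": 0}]'

```text
clock: 5.8
position: [429.1, 199.4, 295.8]
ee_rot: [0.967, -0.255, -0.001, 0.002]
contact_force: [-0.8, -0.3, -1.9]
gripper_width: 39.5
```

>>> play_rows --targets '[{"gripper": 1, "tx": -0.12, "ty": -0.2, "tz": 0, "spin": -0.2}, {"gripper": 1, "tx": -0.24, "ty": -0.4, "tz": 0, "spin": -0.4}, {"gripper": 1, "tx": -0.24, "ty": -0.4, "tz": 0, "spin": -0.6}, {"gripper": 1, "tx": -0.24, "ty": -0.4, "tz": 0, "spin": -0.66}, {"gripper": 1, "tx": -0.24, "ty": -0.4, "tz": 0, "spin": -0.66}]'

```text
clock: 6.42
position: [427.3, 313.1, 296.6]
ee_rot: [1.0, -0.001, -0.001, 0.001]
contact_force: [0.1, -0.2, -1.3]
gripper_width: 39.7
```

```bash
python3 -c "
from h import *
snap('wrist','w4');go((430,330,300,0))"
```

```text
at [427.4 313.1 296.9] yaw -0.003 w 39.6 F [ 0.  -0.2 -0.8] t 6.47
tx 0.0103 ty -0.0675 tz -0.0125 spin -0.0033 rows>= 1
```

View pics/w4.png

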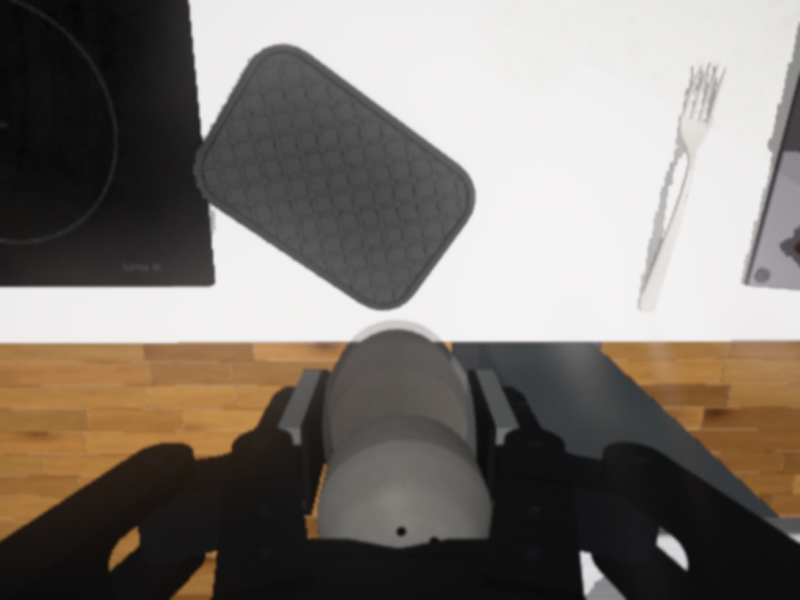

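Run:
```python
from h import *
d=load('w4')
for n,x,y,z in [('t',283,44,7),('r',474,195,7),('b',385,309,7),('l',196,165,7),('c',335,177,7),('edgeTRa',330,62,7),('edgeTRb',450,158,7),('edgeBLa',220,206,7),('edgeBLb',345,296,7),('fork a',648,310,4),('fork b',708,65,5),('forkm',688,165,8)]:
    print(n,world(d,x*.64,y*.64,z).round(1),world(d,x*.64,y*.64).round(1))
```

```text
t [576.1 395.5   7. ] [576.3 395.7   5.8]
r [469. 254.   7.] [469.  254.    6.9]
b [377.5 323.8   7. ] [377.2 323.8   5.9]
l [492.  466.9   7. ] [492.  466.4   8.4]
c [482.8 361.2   7. ] [482.8 361.5   4.8]
edgeTRa [564.1 362.1   7. ] [565.6 363.2  -2.4]
edgeTRb [496.7 273.3   7. ] [496.6 273.4   7.8]
edgeBLa [461.2 451.4   7. ] [461.3 450.9   8.4]
edgeBLb [388.6 356.3   7. ] [386.4 357.2  -2. ]
fork a [375.1 106.3   4. ] [374.5 105.2   1.7]
fork b [561.7  85.7   5. ] [562.1  84.7   3.1]
forkm [491.   91.9   8. ] [491.1  93.8  11.6]
```

>>> play_rows --targets '[{"gripper": 1, "tx": 0.086, "ty": -0.03, "tz": 0.1, "spin": 0}, {"gripper": 1, "tx": 0.086, "ty": -0.03, "tz": 0.3, "spin": 0}, {"gripper": 1, "tx": 0.086, "ty": -0.03, "tz": 0.5, "spin": 0}, {"gripper": 1, "tx": 0.086, "ty": -0.03, "tz": 0.7, "spin": 0}, {"gripper": 1, "tx": 0.086, "ty": -0.03, "tz": 0.85, "spin": 0}, {"gripper": 1, "tx": 0.086, "ty": -0.03, "tz": 0.95, "spin": 0}, {"gripper": 1, "tx": 0.086, "ty": -0.03, "tz": 0.95, "spin": 0}, {"gripper": 1, "tx": 0.086, "ty": -0.03, "tz": 0.95, "spin": 0}]'

```text
clock: 7.48
position: [449.9, 322.0, 61.4]
ee_rot: [1.0, -0.001, 0.001, -0.001]
contact_force: [-0.0, 1.4, -1.1]
gripper_width: 39.7
```

```bash
python3 -c "
from h import *
go((449,320.5,44.5,0))"
```

```text
at [449.9 322.   61.4] yaw -0.001 w 39.7 F [-0.   1.4 -1.1] t 7.47
tx -0.0036 ty 0.0060 tz 0.0675 spin -0.0014 rows>= 1
```

>>> play_rows --targets '[{"gripper": 1, "tx": 0, "ty": 0, "tz": 0.035, "spin": 0}, {"gripper": 1, "tx": 0, "ty": 0, "tz": 0.06, "spin": 0}, {"gripper": 1, "tx": 0, "ty": 0, "tz": 0.068, "spin": 0}, {"gripper": 1, "tx": 0, "ty": 0, "tz": 0.068, "spin": 0}]'

```text
clock: 7.98
position: [449.1, 321.5, 43.6]
ee_rot: [1.0, -0.0, -0.0, 0.0]
contact_force: [-0.8, -1.0, 1.8]
gripper_width: 39.7
```

Touching down (+2–3 N). Release and rise.

>>> play_rows --targets '[{"gripper": 0.6, "tx": 0, "ty": 0, "tz": 0, "spin": 0}, {"gripper": -0.2, "tx": 0, "ty": 0, "tz": 0, "spin": 0}, {"gripper": -1, "tx": 0, "ty": 0, "tz": 0, "spin": 0}, {"gripper": -1, "tx": 0, "ty": 0, "tz": 0, "spin": 0}, {"gripper": -1, "tx": 0, "ty": 0, "tz": -0.1, "spin": 0}, {"gripper": -1, "tx": 0, "ty": 0, "tz": -0.3, "spin": 0}, {"gripper": -1, "tx": 0, "ty": 0, "tz": -0.55, "spin": 0}, {"gripper": -1, "tx": 0, "ty": 0, "tz": -0.8, "spin": 0}, {"gripper": -1, "tx": 0, "ty": 0, "tz": -0.8, "spin": 0}]'

```text
clock: 9.1
position: [451.3, 323.8, 249.6]
ee_rot: [1.0, -0.0, 0.005, -0.005]
contact_force: [-0.5, 0.8, -0.5]
gripper_width: 85.7
```

```bash
python3 -c "
from h import *
snap('wrist','w5');snap('top','t5');go((420,-80,300,-.517))"
```

```text
at [448.9 321.7 243.7] yaw -0.001 w 85.3 F [ 0.5 -0.8 -1.1] t 9.2
tx -0.1140 ty 1.6070 tz -0.2250 spin 0.6569 rows>= 7
```

View pics/w5.png

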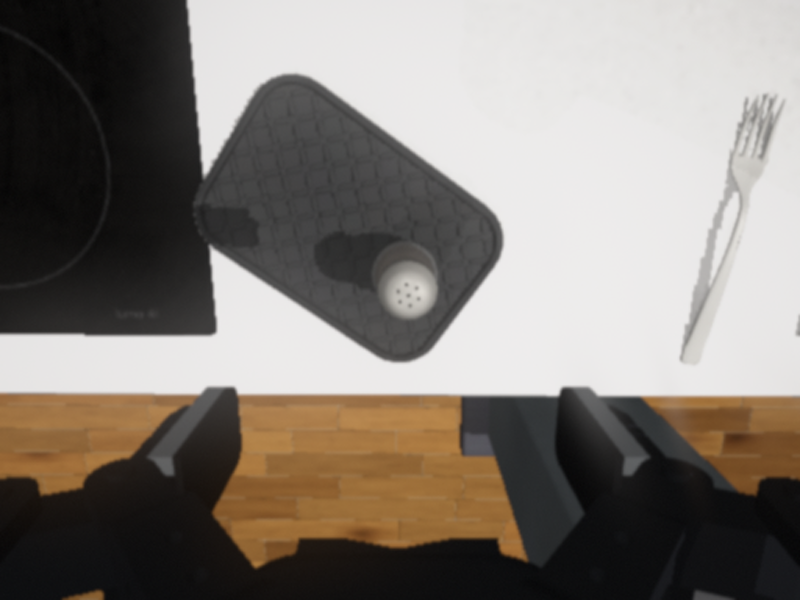

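View pics/t5.png

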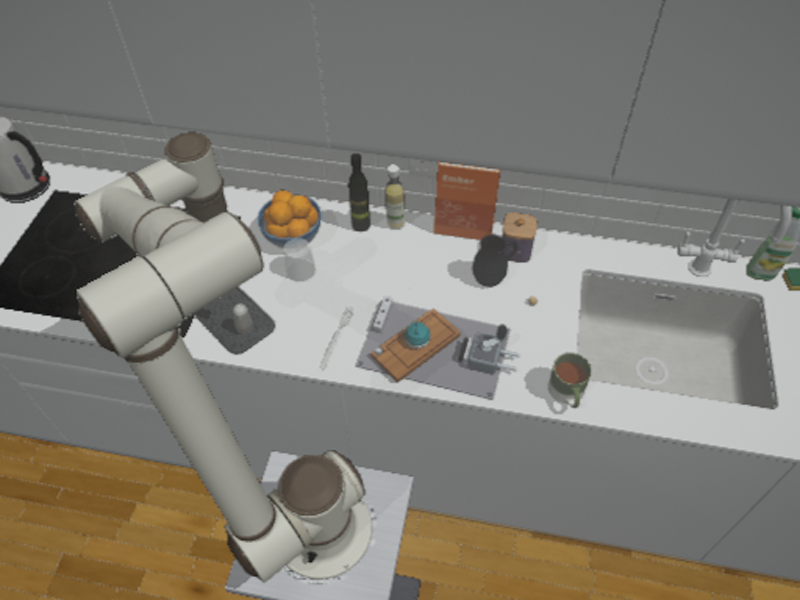

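Shaker stands upright on the tray at (408,290). Back for the timer.

>>> play_rows --targets '[{"gripper": -1, "tx": 0.02, "ty": 0.24, "tz": 0, "spin": 0}, {"gripper": -1, "tx": 0.04, "ty": 0.48, "tz": 0, "spin": 0}, {"gripper": -1, "tx": 0.05, "ty": 0.72, "tz": 0, "spin": 0}, {"gripper": -1, "tx": 0.07, "ty": 0.95, "tz": 0, "spin": 0}, {"gripper": -1, "tx": 0.07, "ty": 0.95, "tz": 0, "spin": 0}]'

```text
clock: 9.82
position: [465.3, 80.7, 241.4]
ee_rot: [1.0, -0.003, -0.002, 0.001]
contact_force: [1.5, 0.1, 0.4]
gripper_width: 85.3
```

>>> play_rows --targets '[{"gripper": -1, "tx": 0.01, "ty": 0.24, "tz": 0, "spin": 0}, {"gripper": -1, "tx": 0.04, "ty": 0.48, "tz": 0, "spin": 0}, {"gripper": -1, "tx": 0.06, "ty": 0.7, "tz": 0, "spin": 0}, {"gripper": -1, "tx": 0.066, "ty": 0.765, "tz": 0, "spin": 0}, {"gripper": -1, "tx": 0.066, "ty": 0.765, "tz": 0, "spin": 0}]'

```text
clock: 10.45
position: [482.6, -107.2, 242.0]
ee_rot: [1.0, -0.001, -0.001, -0.0]
contact_force: [-0.4, 0.4, 0.2]
gripper_width: 85.6
```

```bash
python3 -c "
from h import *
d=snap('wrist','w6');go((483,-107,46,0))
print(proj(d,(483,-107,84))/.64)"
```

```text
at [ 482.6 -106.5  242.3] yaw -0.001 w 85.4 F [-0.5  0.6  0.1] t 10.5
tx 0.0015 ty 0.0019 tz 0.7851 spin -0.0011 rows>= 4
[398.70832754 285.7553676 ]
```

View pics/w6.png

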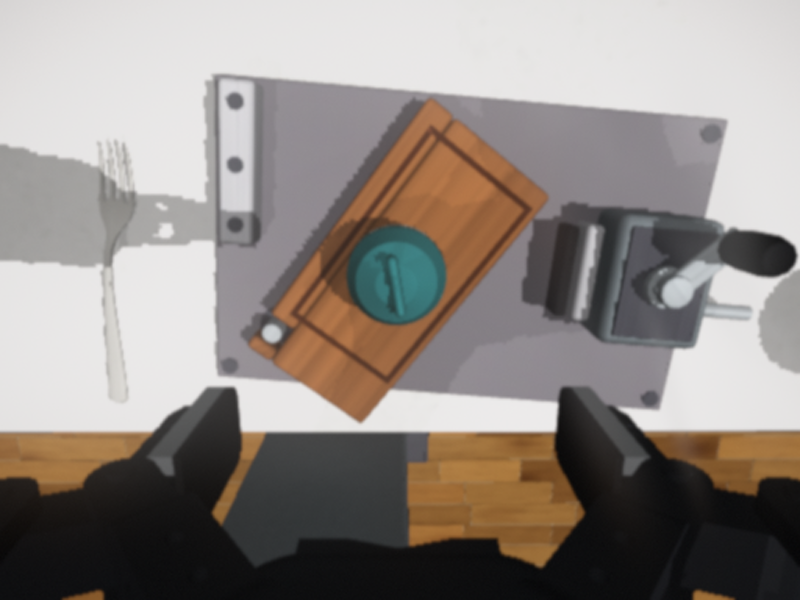

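Timer at (398,278), centred. Descend and grip.

>>> play_rows --targets '[{"gripper": -1, "tx": 0.004, "ty": 0.002, "tz": 0.25, "spin": 0}, {"gripper": -1, "tx": 0.004, "ty": 0.002, "tz": 0.5, "spin": 0}, {"gripper": -1, "tx": 0.004, "ty": 0.002, "tz": 0.7, "spin": 0}, {"gripper": -1, "tx": 0.004, "ty": 0.002, "tz": 0.785, "spin": 0}, {"gripper": -1, "tx": 0.004, "ty": 0.002, "tz": 0.785, "spin": 0}, {"gripper": 1, "tx": 0.004, "ty": 0.002, "tz": 0.785, "spin": 0}, {"gripper": 1, "tx": 0.004, "ty": 0.002, "tz": 0.785, "spin": 0}, {"gripper": 1, "tx": 0.004, "ty": 0.002, "tz": 0.785, "spin": 0}, {"gripper": 1, "tx": 0.004, "ty": 0.002, "tz": 0.785, "spin": 0}, {"gripper": 1, "tx": 0.004, "ty": 0.002, "tz": 0.785, "spin": 0}]'

```text
clock: 11.75
position: [485.1, -107.0, 49.1]
ee_rot: [1.0, -0.0, 0.002, -0.0]
contact_force: [-1.1, 2.2, 6.3]
gripper_width: 59.1
```

>>> play_rows --targets '[{"gripper": 1, "tx": 0, "ty": 0, "tz": -0.05, "spin": 0}, {"gripper": 1, "tx": 0, "ty": 0, "tz": -0.25, "spin": 0}, {"gripper": 1, "tx": 0, "ty": 0, "tz": -0.5, "spin": 0}, {"gripper": 1, "tx": 0, "ty": 0, "tz": -0.75, "spin": 0}, {"gripper": 1, "tx": 0, "ty": 0, "tz": -0.8, "spin": 0}, {"gripper": 1, "tx": 0, "ty": 0, "tz": -0.8, "spin": 0}]'

```text
clock: 12.5
position: [483.6, -107.5, 248.2]
ee_rot: [1.0, -0.001, 0.001, -0.0]
contact_force: [0.1, -0.2, -2.3]
gripper_width: 59.3
```

```bash
python3 -c "
from h import *
d=snap('wrist','w7');go((506,397,242,0))"
```

```text
at [ 482.8 -107.5  246.5] yaw -0.001 w 58.4 F [ 0.8 -0.2 -2. ] t 12.55
tx 0.0900 ty -2.0182 tz 0.0179 spin -0.0017 rows>= 9
```

View pics/w7.png

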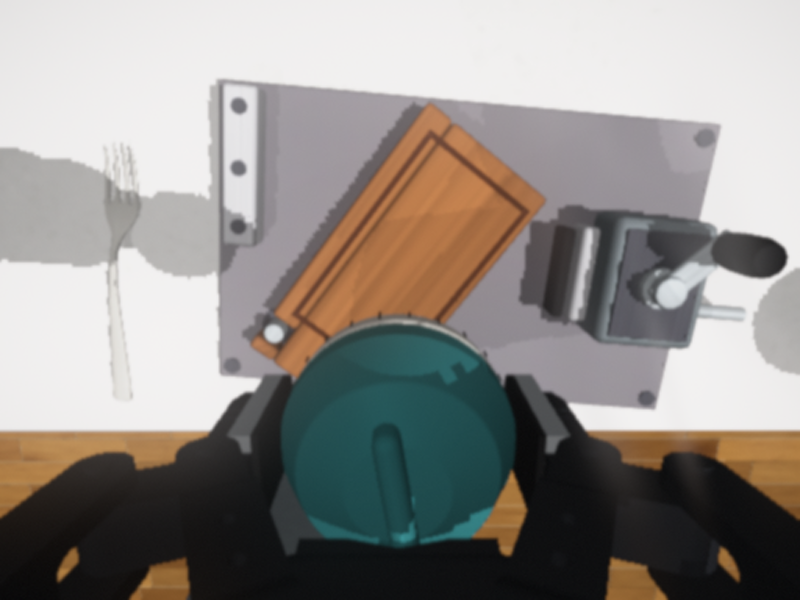

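Timer held. Carry to the tray in two calls.

>>> play_rows --targets '[{"gripper": 1, "tx": 0.01, "ty": -0.15, "tz": 0, "spin": 0}, {"gripper": 1, "tx": 0.02, "ty": -0.35, "tz": 0, "spin": 0}, {"gripper": 1, "tx": 0.03, "ty": -0.55, "tz": 0, "spin": 0}, {"gripper": 1, "tx": 0.04, "ty": -0.75, "tz": 0, "spin": 0}, {"gripper": 1, "tx": 0.045, "ty": -0.95, "tz": 0, "spin": 0}, {"gripper": 1, "tx": 0.045, "ty": -1, "tz": 0, "spin": 0}]'

```text
clock: 13.3
position: [494.3, 144.3, 244.4]
ee_rot: [1.0, 0.001, -0.002, 0.001]
contact_force: [0.9, 0.3, -0.6]
gripper_width: 58.5
```

>>> play_rows --targets '[{"gripper": 1, "tx": 0.01, "ty": -0.2, "tz": 0, "spin": 0}, {"gripper": 1, "tx": 0.02, "ty": -0.4, "tz": 0, "spin": 0}, {"gripper": 1, "tx": 0.03, "ty": -0.6, "tz": 0, "spin": 0}, {"gripper": 1, "tx": 0.04, "ty": -0.8, "tz": 0, "spin": 0}, {"gripper": 1, "tx": 0.045, "ty": -0.95, "tz": 0, "spin": 0}, {"gripper": 1, "tx": 0.045, "ty": -1, "tz": 0, "spin": 0}, {"gripper": 1, "tx": 0.045, "ty": -1, "tz": 0, "spin": 0}]'

```text
clock: 14.18
position: [506.4, 391.8, 245.2]
ee_rot: [1.0, -0.0, -0.001, 0.001]
contact_force: [0.6, 0.3, -1.6]
gripper_width: 58.8
```

```bash
python3 -c "
from h import *
go((506,397,50,0),(506,397,29,0))"
```

```text
at [506.4 391.8 245.2] yaw -0.001 w 58.8 F [ 0.6  0.3 -1.6] t 14.18
tx -0.0015 ty -0.0207 tz 0.7808 spin -0.0010 rows>= 4
tx -0.0015 ty -0.0207 tz 0.8648 spin -0.0010 rows>= 4
```

>>> play_rows --targets '[{"gripper": 1, "tx": 0, "ty": -0.02, "tz": 0.15, "spin": 0}, {"gripper": 1, "tx": 0, "ty": -0.02, "tz": 0.35, "spin": 0}, {"gripper": 1, "tx": 0, "ty": -0.02, "tz": 0.55, "spin": 0}, {"gripper": 1, "tx": 0, "ty": -0.02, "tz": 0.72, "spin": 0}, {"gripper": 1, "tx": 0, "ty": -0.02, "tz": 0.81, "spin": 0}, {"gripper": 1, "tx": 0, "ty": -0.02, "tz": 0.835, "spin": 0}, {"gripper": 1, "tx": 0, "ty": -0.02, "tz": 0.855, "spin": 0}, {"gripper": 1, "tx": 0, "ty": -0.02, "tz": 0.86, "spin": 0}, {"gripper": 1, "tx": 0, "ty": -0.02, "tz": 0.86, "spin": 0}]'

```text
clock: 15.3
position: [507.1, 397.7, 33.1]
ee_rot: [1.0, -0.0, 0.001, -0.001]
contact_force: [-0.3, 0.3, -0.3]
gripper_width: 58.8
```

>>> play_rows --targets '[{"gripper": 1, "tx": 0, "ty": 0, "tz": 0.006, "spin": 0}, {"gripper": 1, "tx": 0, "ty": 0, "tz": 0.006, "spin": 0}]'

```text
clock: 15.55
position: [506.7, 397.5, 30.8]
ee_rot: [1.0, -0.0, 0.0, -0.0]
contact_force: [-0.6, 0.0, -1.5]
gripper_width: 58.7
```

>>> play_rows --targets '[{"gripper": 1, "tx": 0, "ty": 0, "tz": 0.008, "spin": 0}, {"gripper": 1, "tx": 0, "ty": 0, "tz": 0.008, "spin": 0}]'

```text
clock: 15.8
position: [506.8, 397.6, 30.1]
ee_rot: [1.0, -0.0, 0.0, -0.0]
contact_force: [-2.5, -0.7, 6.1]
gripper_width: 58.8
```

Touching. Release.

>>> play_rows --targets '[{"gripper": 0.2, "tx": 0, "ty": 0, "tz": 0, "spin": 0}, {"gripper": -0.4, "tx": 0, "ty": 0, "tz": 0, "spin": 0}, {"gripper": -1, "tx": 0, "ty": 0, "tz": 0, "spin": 0}, {"gripper": -1, "tx": 0, "ty": 0, "tz": 0, "spin": 0}, {"gripper": -1, "tx": 0, "ty": 0, "tz": -0.1, "spin": 0}, {"gripper": -1, "tx": 0, "ty": 0, "tz": -0.3, "spin": 0}, {"gripper": -1, "tx": 0, "ty": 0, "tz": -0.55, "spin": 0}, {"gripper": -1, "tx": 0, "ty": 0, "tz": -0.85, "spin": 0}, {"gripper": -1, "tx": 0, "ty": 0, "tz": -0.85, "spin": 0}]'

```text
clock: 16.92
position: [508.4, 398.9, 247.0]
ee_rot: [1.0, -0.0, 0.004, -0.004]
contact_force: [0.6, 0.2, -0.2]
gripper_width: 85.4
```

```bash
python3 -c "
from h import *
snap('wrist','w8');snap('top','t8');go((400,-140,242,0))"
```

```text
at [507.1 397.9 242.8] yaw -0.001 w 85.6 F [-0.4 -0.2 -0.5] t 17.02
tx -0.4265 ty 2.1519 tz 0.0033 spin -0.0011 rows>= 9
```

View pics/w8.png

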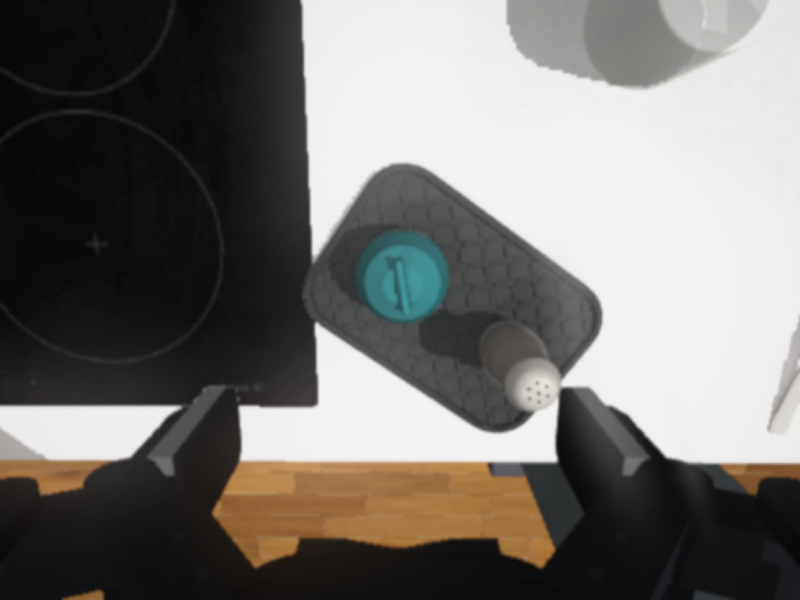

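Both stand on the tray (timer at (402,275), shaker (533,385)). Now to the pushing side of the board, fingers shut, turning on the way.

>>> play_rows --targets '[{"gripper": -0.5, "tx": -0.06, "ty": 0.24, "tz": 0, "spin": 0.23}, {"gripper": 0, "tx": -0.12, "ty": 0.48, "tz": 0, "spin": 0.46}, {"gripper": 1, "tx": -0.15, "ty": 0.72, "tz": 0, "spin": 0.69}, {"gripper": 1, "tx": -0.18, "ty": 0.95, "tz": 0, "spin": 0.92}, {"gripper": 1, "tx": -0.18, "ty": 0.95, "tz": 0, "spin": 0.95}, {"gripper": 1, "tx": -0.18, "ty": 0.95, "tz": 0, "spin": 0.95}]'

```text
clock: 17.77
position: [461.2, 159.7, 239.6]
ee_rot: [0.931, -0.365, -0.001, 0.001]
contact_force: [0.1, -0.7, 0.5]
gripper_width: -0.1
```

```bash
python3 -c "
from h import *
go((443,-50,240,-1.49),(443,-175,160,-2.24))"
```

```text
at [461.2 159.7 239.6] yaw -0.747 w -0.1 F [ 0.1 -0.7  0.5] t 17.77
tx 0.5163 ty 0.6650 tz -0.0014 spin 0.9462 rows>= 4
tx 0.8559 ty 1.0319 tz 0.3186 spin 1.9011 rows>= 8
```

>>> play_rows --targets '[{"gripper": 1, "tx": 0.14, "ty": 0.18, "tz": 0, "spin": 0.23}, {"gripper": 1, "tx": 0.28, "ty": 0.36, "tz": 0, "spin": 0.46}, {"gripper": 1, "tx": 0.42, "ty": 0.54, "tz": 0, "spin": 0.69}, {"gripper": 1, "tx": 0.516, "ty": 0.665, "tz": 0, "spin": 0.92}, {"gripper": 1, "tx": 0.516, "ty": 0.665, "tz": 0, "spin": 0.946}, {"gripper": 1, "tx": 0.516, "ty": 0.665, "tz": 0, "spin": 0.946}]'

```text
clock: 18.52
position: [443.7, -48.8, 240.4]
ee_rot: [0.736, -0.677, -0.0, 0.0]
contact_force: [-0.2, 0.2, 0.5]
gripper_width: 0.2
```

```bash
python3 -c "
from h import *
go((443,-175,160,-2.24))"
```

```text
at [443.7 -48.8 240.4] yaw -1.488 w 0.2 F [-0.2  0.2  0.5] t 18.52
tx 0.5026 ty 0.0448 tz 0.3216 spin 0.9578 rows>= 5
```

>>> play_rows --targets '[{"gripper": 1, "tx": 0.14, "ty": 0.01, "tz": 0, "spin": 0.23}, {"gripper": 1, "tx": 0.28, "ty": 0.02, "tz": 0, "spin": 0.46}, {"gripper": 1, "tx": 0.42, "ty": 0.04, "tz": 0, "spin": 0.69}, {"gripper": 1, "tx": 0.5, "ty": 0.045, "tz": 0.15, "spin": 0.92}, {"gripper": 1, "tx": 0.503, "ty": 0.045, "tz": 0.25, "spin": 0.958}, {"gripper": 1, "tx": 0.503, "ty": 0.045, "tz": 0.25, "spin": 0.958}]'

```text
clock: 19.27
position: [441.6, -174.9, 176.6]
ee_rot: [-0.436, 0.9, 0.001, -0.002]
contact_force: [0.2, -0.3, 1.2]
gripper_width: 0.2
```

```bash
python3 -c "
from h import *
d=snap('wrist','w9');go((444.5,-173,24,-2.237))"
```

```text
at [ 442.8 -175.   178.1] yaw -2.239 w -0.4 F [ 0.5 -0.2  0.4] t 19.32
tx -0.0106 ty -0.0004 tz 0.6166 spin -0.0022 rows>= 3
```

View pics/w9.png

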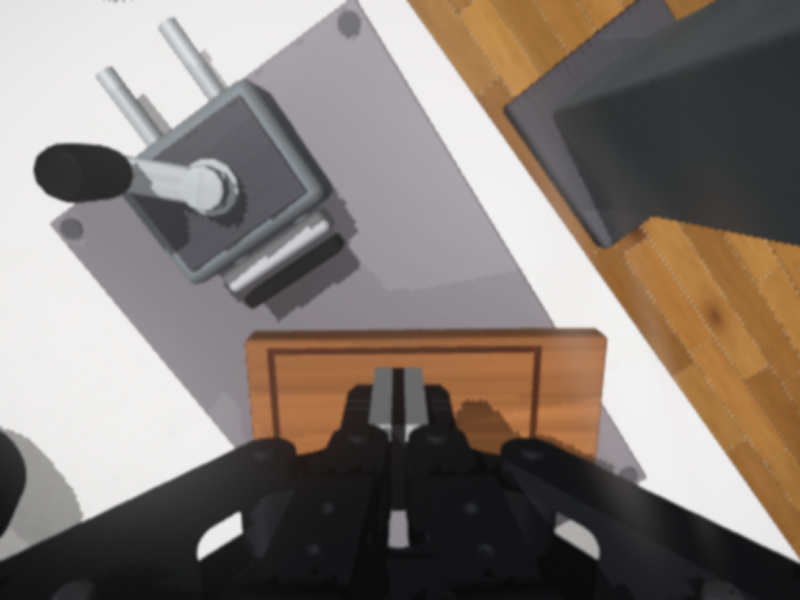

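Board edge is parallel to the image rows (~335), the shut fingers at column 398 are outside it. Lower to half board height.

>>> play_rows --targets '[{"gripper": 1, "tx": -0.01, "ty": 0, "tz": 0.2, "spin": 0}, {"gripper": 1, "tx": -0.01, "ty": 0, "tz": 0.4, "spin": 0}, {"gripper": 1, "tx": -0.01, "ty": 0, "tz": 0.55, "spin": 0}, {"gripper": 1, "tx": -0.01, "ty": 0, "tz": 0.61, "spin": 0}, {"gripper": 1, "tx": -0.01, "ty": 0, "tz": 0.61, "spin": 0}, {"gripper": 1, "tx": -0.01, "ty": 0, "tz": 0.61, "spin": 0}]'

```text
clock: 20.08
position: [445.5, -173.6, 27.4]
ee_rot: [-0.435, 0.9, -0.001, 0.001]
contact_force: [0.2, 0.3, -0.1]
gripper_width: -0.5
```

```bash
cat >> h.py <<'E'
PIN=np.array([437.1,-20.8])
def push(th,h,L=100):
    c,s=np.cos(th),np.sin(th); x,y=L,-88-h
    return (*(PIN+[x*c-y*s,x*s+y*c]),24,th+np.pi/2-np.pi)
E
python3 -c "
from h import *
go(push(-.667,27),push(-.667,11),push(-.6,11),push(-.5,11),push(-.4,11),push(-.3,11),push(-.2,11),push(-.1,11))"
```

```text
at [ 445.5 -173.6   27.4] yaw -2.24 w -0.5 F [ 0.2  0.3 -0.1] t 20.07
tx 0.0004 ty 0.0045 tz 0.0137 spin -0.0033 rows>= 1
tx -0.0636 ty 0.0046 tz 0.0137 spin -0.0033 rows>= 1
tx -0.0913 ty -0.0209 tz 0.0137 spin -0.0886 rows>= 1
tx -0.1357 ty -0.0554 tz 0.0137 spin -0.2160 rows>= 1
tx -0.1834 ty -0.0854 tz 0.0137 spin -0.3433 rows>= 2
tx -0.2338 ty -0.1104 tz 0.0137 spin -0.4706 rows>= 2
tx -0.2864 ty -0.1302 tz 0.0137 spin -0.5979 rows>= 3
tx -0.3408 ty -0.1447 tz 0.0137 spin -0.7253 rows>= 4
```

>>> play_rows --targets '[{"gripper": 1, "tx": -0.03, "ty": 0.004, "tz": 0.012, "spin": 0}, {"gripper": 1, "tx": -0.055, "ty": 0.004, "tz": 0.012, "spin": 0}, {"gripper": 1, "tx": -0.064, "ty": 0.004, "tz": 0.012, "spin": 0}, {"gripper": 1, "tx": -0.073, "ty": -0.004, "tz": 0.012, "spin": -0.03}, {"gripper": 1, "tx": -0.082, "ty": -0.012, "tz": 0.012, "spin": -0.06}, {"gripper": 1, "tx": -0.091, "ty": -0.021, "tz": 0.012, "spin": -0.09}]'

```text
clock: 20.82
position: [459.0, -159.8, 22.9]
ee_rot: [-0.466, 0.885, 0.001, -0.003]
contact_force: [-4.0, -3.0, 3.0]
gripper_width: -0.2
```

```bash
python3 -c "
from h import *
snap('wrist','w10')
go(push(-.6,11),push(-.5,11),push(-.4,11),push(-.3,11),push(-.2,11),push(-.1,11))"
```

```text
at [ 459.9 -159.7   22.9] yaw -2.171 w -0.1 F [-4.2 -1.5  2.4] t 20.88
tx -0.0111 ty -0.0111 tz -0.0045 spin -0.0003 rows>= 1
tx -0.0530 ty -0.0487 tz -0.0045 spin -0.1276 rows>= 1
tx -0.0985 ty -0.0818 tz -0.0045 spin -0.2550 rows>= 2
tx -0.1470 ty -0.1103 tz -0.0045 spin -0.3823 rows>= 2
tx -0.1981 ty -0.1337 tz -0.0045 spin -0.5096 rows>= 3
tx -0.2514 ty -0.1520 tz -0.0045 spin -0.6369 rows>= 3
```

View pics/w10.png

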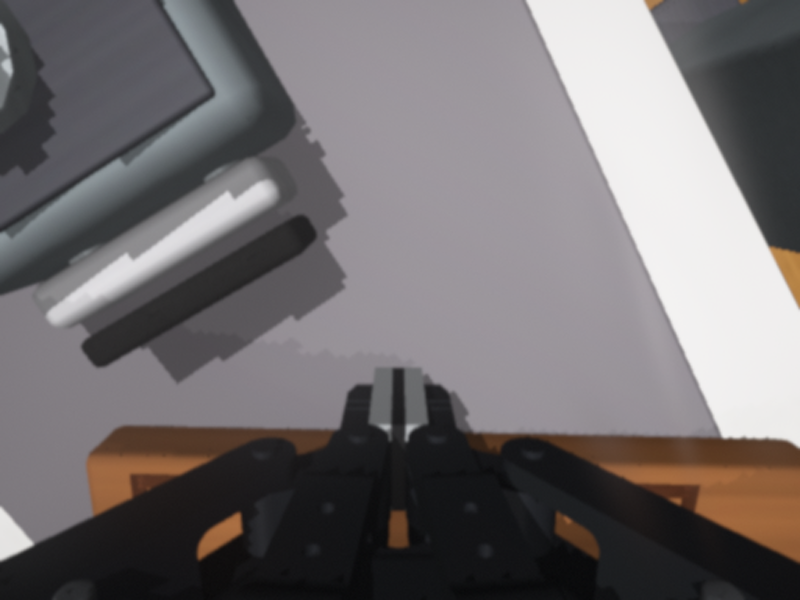

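Contact along the edge with ~5 N. Swing along the arc.

>>> play_rows --targets '[{"gripper": 1, "tx": -0.014, "ty": -0.013, "tz": -0.006, "spin": -0.043}, {"gripper": 1, "tx": -0.028, "ty": -0.026, "tz": -0.006, "spin": -0.086}, {"gripper": 1, "tx": -0.042, "ty": -0.038, "tz": -0.006, "spin": -0.128}, {"gripper": 1, "tx": -0.057, "ty": -0.049, "tz": -0.006, "spin": -0.17}, {"gripper": 1, "tx": -0.072, "ty": -0.06, "tz": -0.006, "spin": -0.212}, {"gripper": 1, "tx": -0.087, "ty": -0.071, "tz": -0.006, "spin": -0.255}, {"gripper": 1, "tx": -0.103, "ty": -0.081, "tz": -0.006, "spin": -0.298}, {"gripper": 1, "tx": -0.119, "ty": -0.09, "tz": -0.006, "spin": -0.34}, {"gripper": 1, "tx": -0.136, "ty": -0.099, "tz": -0.006, "spin": -0.382}]'

```text
clock: 22.0
position: [502.2, -145.2, 24.5]
ee_rot: [-0.594, 0.804, -0.0, 0.0]
contact_force: [-1.9, -1.5, -2.1]
gripper_width: -0.1
```

```bash
python3 -c "
from h import *
snap('wrist','w11'); d=snap('scene','s11'); crop(d,'s11c',180,170,320,270); d=snap('top','t11'); crop(d,'t11c',220,180,340,260)
go(push(-.3,11),push(-.2,11),push(-.1,11),push(-.082,11))"
```

```text
scale 5.714285714285714
scale 6.666666666666667
at [ 502.9 -145.1   24.9] yaw -1.871 w -0.1 F [-0.7  0.4  0.4] t 22.15
tx -0.0011 ty -0.0017 tz 0.0035 spin -0.0001 rows>= 1
tx -0.0431 ty -0.0392 tz 0.0035 spin -0.1275 rows>= 1
tx -0.0885 ty -0.0724 tz 0.0035 spin -0.2548 rows>= 2
tx -0.0970 ty -0.0778 tz 0.0035 spin -0.2777 rows>= 2
```

View pics/w11.png

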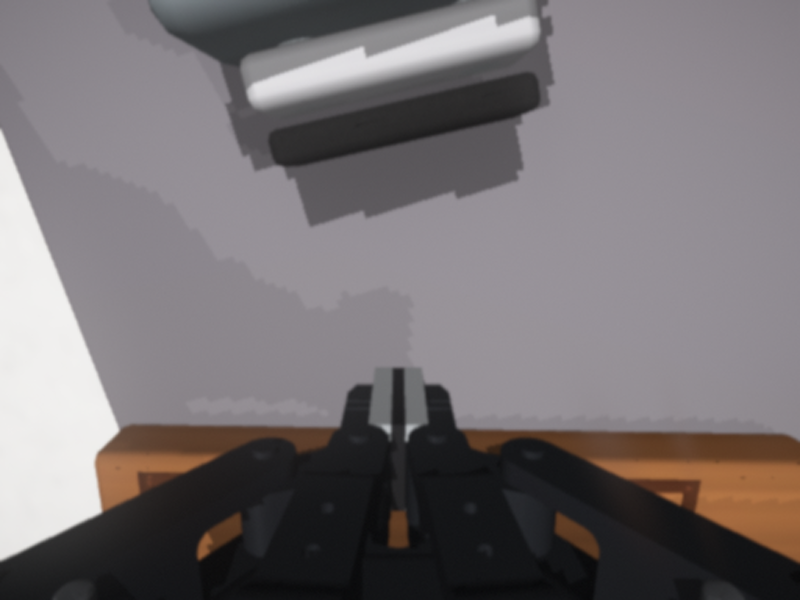

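View pics/t11c.png

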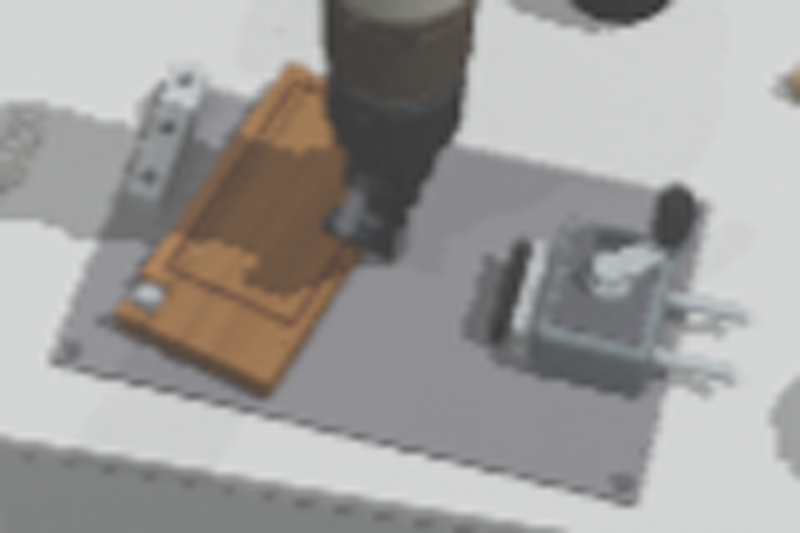

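View pics/s11c.png

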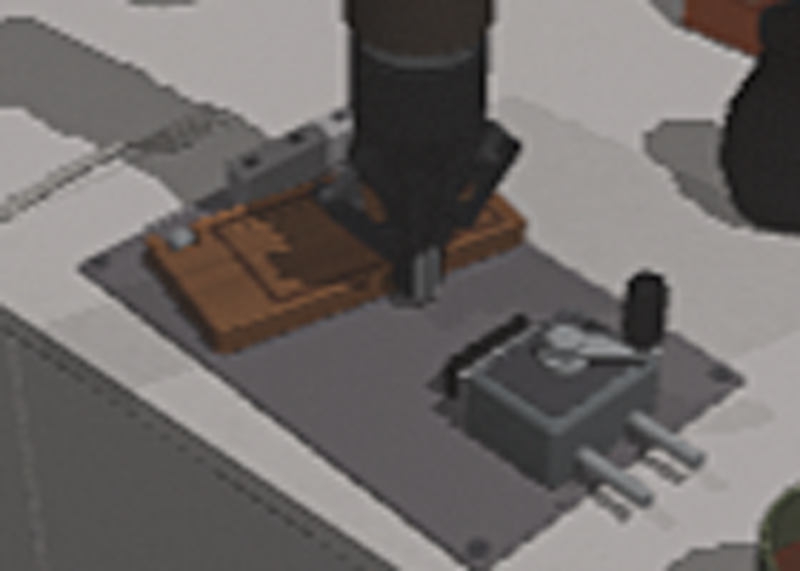

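The board swings about the pin, pin still in the notch. Continue to the fence.

>>> play_rows --targets '[{"gripper": 1, "tx": -0.014, "ty": -0.013, "tz": 0, "spin": -0.043}, {"gripper": 1, "tx": -0.028, "ty": -0.026, "tz": 0, "spin": -0.086}, {"gripper": 1, "tx": -0.043, "ty": -0.039, "tz": 0, "spin": -0.128}, {"gripper": 1, "tx": -0.058, "ty": -0.05, "tz": 0, "spin": -0.17}, {"gripper": 1, "tx": -0.073, "ty": -0.061, "tz": 0, "spin": -0.212}, {"gripper": 1, "tx": -0.088, "ty": -0.072, "tz": 0, "spin": -0.255}]'

```text
clock: 22.9
position: [524.9, -130.0, 24.8]
ee_rot: [-0.671, 0.741, 0.0, -0.001]
contact_force: [-2.4, -3.9, 2.9]
gripper_width: -0.0
```

```bash
python3 -c "
from h import *
go(push(-.1,11),push(-.082,11),push(-.082,8))"
```

```text
at [ 524.9 -130.    24.8] yaw -1.669 w -0.0 F [-2.4 -3.9  2.9] t 22.9
tx -0.0036 ty -0.0071 tz 0.0032 spin 0.0020 rows>= 1
tx -0.0109 ty -0.0142 tz 0.0032 spin -0.0209 rows>= 1
tx -0.0229 ty -0.0140 tz 0.0032 spin -0.0209 rows>= 1
```

>>> play_rows --targets '[{"gripper": 1, "tx": -0.008, "ty": -0.007, "tz": 0, "spin": -0.02}, {"gripper": 1, "tx": -0.012, "ty": -0.007, "tz": 0, "spin": -0.02}, {"gripper": 1, "tx": -0.012, "ty": -0.007, "tz": 0, "spin": -0.02}]'

```text
clock: 23.28
position: [528.0, -127.3, 24.8]
ee_rot: [-0.677, 0.736, -0.001, 0.0]
contact_force: [-1.1, -3.9, 2.1]
gripper_width: 0.2
```

```bash
python3 -c "
from h import *
d=snap('top','t12'); crop(d,'t12c',220,180,340,260)
go(push(-.082,11),push(-.082,8))"
```

```text
scale 6.666666666666667
at [ 528.  -127.3   24.8] yaw -1.655 w 0.1 F [-1.2 -5.5  1.4] t 23.32
tx 0.0013 ty -0.0028 tz 0.0031 spin -0.0034 rows>= 1
tx -0.0107 ty -0.0028 tz 0.0031 spin -0.0034 rows>= 1
```

View pics/t12c.png

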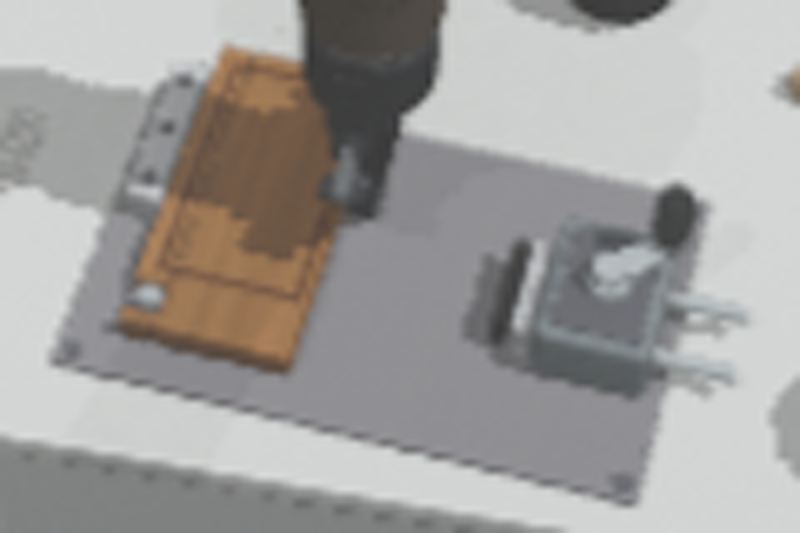

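Almost home; small further nudges until the force rises.

>>> play_rows --targets '[{"gripper": 1, "tx": -0.006, "ty": -0.001, "tz": 0, "spin": -0.004}, {"gripper": 1, "tx": -0.008, "ty": -0.001, "tz": 0, "spin": -0.004}, {"gripper": 1, "tx": -0.008, "ty": -0.001, "tz": 0, "spin": -0.004}]'

```text
clock: 23.7
position: [528.2, -127.1, 24.8]
ee_rot: [-0.678, 0.735, -0.001, -0.001]
contact_force: [-0.3, -14.7, 0.3]
gripper_width: 0.2
```

>>> play_rows --targets '[{"gripper": 1, "tx": -0.006, "ty": 0, "tz": 0, "spin": 0}, {"gripper": 1, "tx": -0.008, "ty": 0, "tz": 0, "spin": 0}, {"gripper": 1, "tx": -0.008, "ty": 0, "tz": 0, "spin": 0}]'

```text
clock: 24.08
position: [528.2, -126.9, 24.8]
ee_rot: [-0.678, 0.735, -0.001, -0.001]
contact_force: [-0.2, -24.9, -1.3]
gripper_width: 0.1
```

The board is hard against the fence (force rises, no motion). Back off and rise.

>>> play_rows --targets '[{"gripper": 1, "tx": 0.02, "ty": 0, "tz": 0, "spin": 0}, {"gripper": 1, "tx": 0.08, "ty": 0, "tz": 0, "spin": 0}, {"gripper": 1, "tx": 0.12, "ty": 0, "tz": -0.05, "spin": 0}, {"gripper": 0.5, "tx": 0.12, "ty": 0, "tz": -0.3, "spin": 0}, {"gripper": 0, "tx": 0.12, "ty": 0, "tz": -0.55, "spin": 0}, {"gripper": -0.2, "tx": 0.12, "ty": 0, "tz": -0.8, "spin": 0}, {"gripper": -0.2, "tx": 0.12, "ty": 0, "tz": -0.95, "spin": 0}, {"gripper": -0.2, "tx": 0.12, "ty": 0, "tz": -0.95, "spin": 0}]'

```text
clock: 25.08
position: [527.3, -153.1, 267.2]
ee_rot: [-0.678, 0.735, -0.004, 0.004]
contact_force: [-1.2, -0.4, -0.7]
gripper_width: 50.9
```

```bash
python3 -c "
from h import *
d=snap('wrist','w13'); 
go((501.7,-302,200,-1.65))
print(proj(d,(501.7,-302,105))/.64)"
```

```text
at [ 526.  -152.8  264.4] yaw -1.652 w 51.1 F [-0.6  0.5 -0.1] t 25.12
tx 0.6029 ty 0.0481 tz 0.2576 spin -0.0031 rows>= 3
[429.76054566 -19.28419093]
```

View pics/w13.png

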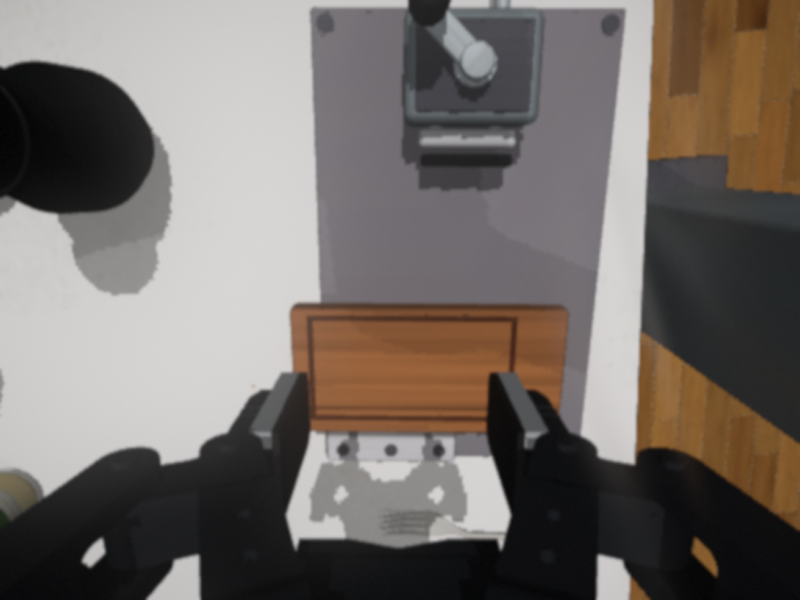

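Board flush along the fence, near edge parallel to the plate. Move over the crank knob.

>>> play_rows --targets '[{"gripper": -0.2, "tx": 0.2, "ty": 0.016, "tz": 0.05, "spin": 0}, {"gripper": -0.2, "tx": 0.4, "ty": 0.032, "tz": 0.15, "spin": 0}, {"gripper": -0.2, "tx": 0.603, "ty": 0.048, "tz": 0.258, "spin": 0}, {"gripper": -0.2, "tx": 0.603, "ty": 0.048, "tz": 0.258, "spin": 0}, {"gripper": -0.2, "tx": 0.603, "ty": 0.048, "tz": 0.258, "spin": 0}]'

```text
clock: 25.75
position: [500.8, -302.1, 196.7]
ee_rot: [-0.677, 0.736, 0.001, -0.0]
contact_force: [0.1, 0.1, -0.7]
gripper_width: 51.6
```

```bash
python3 -c "
from h import *
d=snap('wrist','w14'); 
go((501.7,-302,84,-1.65))
print(proj(d,(501.7,-302,105))/.64, proj(d,(476.2,-272,67))/.64)"
```

```text
at [ 501.4 -301.7  197.5] yaw -1.652 w 51.4 F [ 0.4 -0.2  0.5] t 25.8
tx 0.0011 ty -0.0014 tz 0.4538 spin -0.0025 rows>= 2
[396.36078679 319.25979322] [450.54668709 349.51101407]
```

View pics/w14.png

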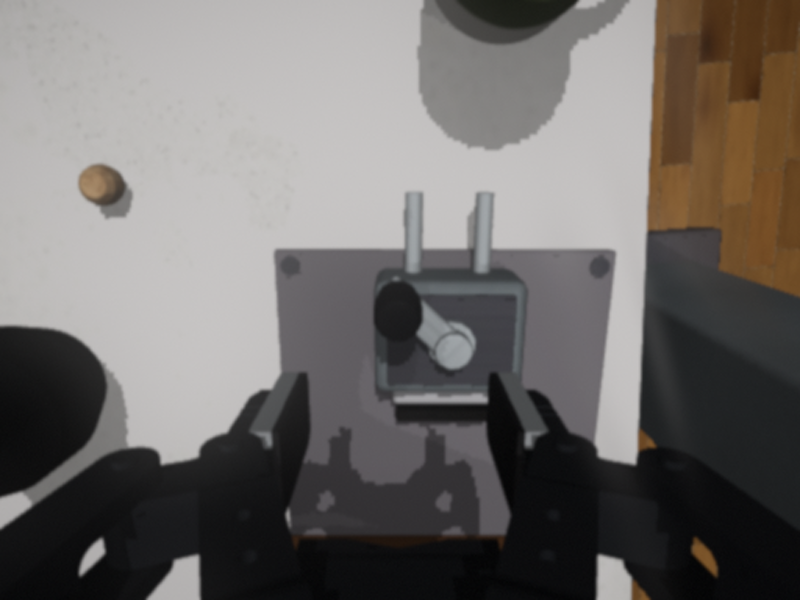

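Knob top at (399,312), axis hub (454,349): agree with the estimate within ~2 mm. Descend and grip.

>>> play_rows --targets '[{"gripper": -0.2, "tx": 0.002, "ty": 0, "tz": 0.15, "spin": 0}, {"gripper": -0.2, "tx": 0.002, "ty": 0, "tz": 0.3, "spin": 0}, {"gripper": -0.2, "tx": 0.002, "ty": 0, "tz": 0.42, "spin": 0}, {"gripper": -0.2, "tx": 0.002, "ty": 0, "tz": 0.448, "spin": 0}, {"gripper": -0.2, "tx": 0.002, "ty": 0, "tz": 0.448, "spin": 0}, {"gripper": 1, "tx": 0.002, "ty": 0, "tz": 0.448, "spin": 0}, {"gripper": 1, "tx": 0.002, "ty": 0, "tz": 0.448, "spin": 0}, {"gripper": 1, "tx": 0.002, "ty": 0, "tz": 0.448, "spin": 0}, {"gripper": 1, "tx": 0.002, "ty": 0, "tz": 0.448, "spin": 0}]'

```text
clock: 26.92
position: [501.2, -302.5, 87.4]
ee_rot: [-0.678, 0.735, -0.0, 0.0]
contact_force: [-2.4, 1.9, 4.9]
gripper_width: 20.9
```

```bash
python3 -c "
from h import *
A=np.array([475.5,-272]);p=read_state()['position'][:2];a=np.arctan2(*(p-A)[::-1]);print(a,np.linalg.norm(p-A))
d=np.pi/12
go(*[(*(p+40*(np.array([np.cos(a-k*d),np.sin(a-k*d)])-[np.cos(a),np.sin(a)])),read_state()['position'][2],None) for k in range(1,13)])"
```

```text
-0.8702269262306018 39.91425940469019
at [ 501.2 -302.5   87.4] yaw -1.652 w 20.9 F [-2.4  1.9  4.9] t 26.93
tx 0.0253 ty 0.0332 tz 0.0000 spin 0.0000 rows>= 1
tx 0.0412 ty 0.0719 tz 0.0000 spin 0.0000 rows>= 1
tx 0.0465 ty 0.1133 tz 0.0000 spin 0.0000 rows>= 1
tx 0.0409 ty 0.1547 tz 0.0000 spin 0.0000 rows>= 1
tx 0.0248 ty 0.1932 tz 0.0000 spin 0.0000 rows>= 1
tx -0.0008 ty 0.2263 tz 0.0000 spin 0.0000 rows>= 1
tx -0.0340 ty 0.2516 tz 0.0000 spin 0.0000 rows>= 2
tx -0.0726 ty 0.2674 tz 0.0000 spin 0.0000 rows>= 2
tx -0.1140 ty 0.2728 tz 0.0000 spin 0.0000 rows>= 2
tx -0.1554 ty 0.2672 tz 0.0000 spin 0.0000 rows>= 2
tx -0.1940 ty 0.2511 tz 0.0000 spin 0.0000 rows>= 2
tx -0.2270 ty 0.2255 tz 0.0000 spin 0.0000 rows>= 2
```

>>> play_rows --targets '[{"gripper": 1, "tx": 0.0253, "ty": 0.0332, "tz": 0, "spin": 0}, {"gripper": 1, "tx": 0.0412, "ty": 0.0719, "tz": 0, "spin": 0}, {"gripper": 1, "tx": 0.0465, "ty": 0.1133, "tz": 0, "spin": 0}, {"gripper": 1, "tx": 0.0409, "ty": 0.1547, "tz": 0, "spin": 0}, {"gripper": 1, "tx": 0.0248, "ty": 0.1932, "tz": 0, "spin": 0}, {"gripper": 1, "tx": -0.0008, "ty": 0.2263, "tz": 0, "spin": 0}]'

```text
clock: 27.68
position: [444.9, -299.9, 87.4]
ee_rot: [-0.678, 0.735, -0.002, -0.0]
contact_force: [-0.4, -4.4, 7.5]
gripper_width: 20.7
```

```bash
python3 -c "
from h import *
d=snap('top','t15'); crop(d,'t15c',220,180,340,260)
go()"
```

```text
scale 6.666666666666667
at [ 443.5 -298.5   87.2] yaw -1.653 w 21.0 F [-0.7 -0.8 13.4] t 27.73
```

View pics/t15c.png

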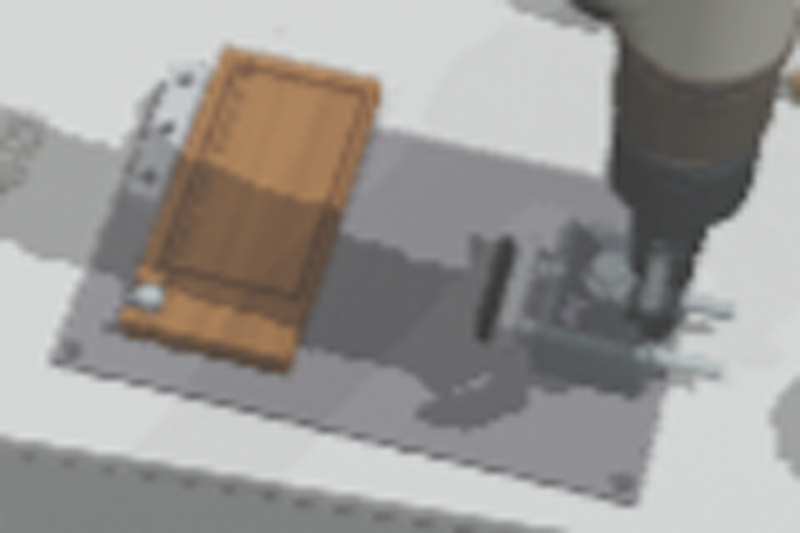

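Jaw has advanced and the grip holds. Continue (raising the tool 2 mm, as it pressed down a bit).

>>> play_rows --targets '[{"gripper": 1, "tx": -0.0332, "ty": 0.0253, "tz": -0.006, "spin": 0}, {"gripper": 1, "tx": -0.0719, "ty": 0.0412, "tz": -0.008, "spin": 0}, {"gripper": 1, "tx": -0.1133, "ty": 0.0465, "tz": -0.008, "spin": 0}, {"gripper": 1, "tx": -0.1547, "ty": 0.0409, "tz": -0.008, "spin": 0}, {"gripper": 1, "tx": -0.1932, "ty": 0.0248, "tz": -0.008, "spin": 0}, {"gripper": 1, "tx": -0.2263, "ty": -0.0008, "tz": -0.008, "spin": 0}, {"gripper": 1, "tx": -0.2516, "ty": -0.034, "tz": -0.008, "spin": 0}, {"gripper": 1, "tx": -0.2675, "ty": -0.0727, "tz": -0.008, "spin": 0}, {"gripper": 1, "tx": -0.2728, "ty": -0.1141, "tz": -0.008, "spin": 0}, {"gripper": 1, "tx": -0.2672, "ty": -0.1555, "tz": -0.008, "spin": 0}, {"gripper": 1, "tx": -0.2511, "ty": -0.194, "tz": -0.008, "spin": 0}, {"gripper": 1, "tx": -0.2255, "ty": -0.2271, "tz": -0.008, "spin": 0}]'

```text
clock: 29.22
position: [504.3, -245.8, 87.3]
ee_rot: [-0.678, 0.735, 0.003, -0.002]
contact_force: [-7.5, -2.0, 8.3]
gripper_width: 21.2
```

```bash
python3 -c "
from h import *
A=np.array([475.5,-272]);p=read_state()['position'][:2];a=np.arctan2(*(p-A)[::-1]);print(a,np.linalg.norm(p-A));go()"
```

```text
0.737420666982222 38.89479181569367
at [ 504.3 -245.8   87.3] yaw -1.653 w 21.2 F [-7.5 -2.   8.3] t 29.23
```

>>> play_rows --targets '[{"gripper": 1, "tx": 0.0332, "ty": -0.0253, "tz": 0, "spin": 0}, {"gripper": 1, "tx": 0.0719, "ty": -0.0412, "tz": 0, "spin": 0}, {"gripper": 1, "tx": 0.1133, "ty": -0.0465, "tz": 0, "spin": 0}, {"gripper": 1, "tx": 0.1547, "ty": -0.0409, "tz": 0, "spin": 0}, {"gripper": 1, "tx": 0.1932, "ty": -0.0248, "tz": 0, "spin": 0}, {"gripper": 1, "tx": 0.2263, "ty": 0.0008, "tz": 0, "spin": 0}, {"gripper": 1, "tx": 0.2516, "ty": 0.034, "tz": 0, "spin": 0}, {"gripper": 1, "tx": 0.2675, "ty": 0.0727, "tz": 0, "spin": 0}, {"gripper": 1, "tx": 0.2728, "ty": 0.1141, "tz": 0, "spin": 0}, {"gripper": 1, "tx": 0.2672, "ty": 0.1555, "tz": 0, "spin": 0}, {"gripper": 1, "tx": 0.2511, "ty": 0.194, "tz": 0, "spin": 0}, {"gripper": 1, "tx": 0.2255, "ty": 0.2271, "tz": 0, "spin": 0}]'

```text
clock: 30.72
position: [443.3, -298.2, 87.6]
ee_rot: [-0.677, 0.736, 0.0, -0.001]
contact_force: [1.0, -2.7, 1.0]
gripper_width: 21.2
```

>>> play_rows --targets '[{"gripper": 1, "tx": -0.0332, "ty": 0.0253, "tz": 0, "spin": 0}, {"gripper": 1, "tx": -0.0719, "ty": 0.0412, "tz": 0, "spin": 0}, {"gripper": 1, "tx": -0.1133, "ty": 0.0465, "tz": 0, "spin": 0}, {"gripper": 1, "tx": -0.1547, "ty": 0.0409, "tz": 0, "spin": 0}, {"gripper": 1, "tx": -0.1932, "ty": 0.0248, "tz": 0, "spin": 0}, {"gripper": 1, "tx": -0.2263, "ty": -0.0008, "tz": 0, "spin": 0}, {"gripper": 1, "tx": -0.2516, "ty": -0.034, "tz": 0, "spin": 0}, {"gripper": 1, "tx": -0.2675, "ty": -0.0727, "tz": 0, "spin": 0}, {"gripper": 1, "tx": -0.2728, "ty": -0.1141, "tz": 0, "spin": 0}, {"gripper": 1, "tx": -0.2672, "ty": -0.1555, "tz": 0, "spin": 0}, {"gripper": 1, "tx": -0.2511, "ty": -0.194, "tz": 0, "spin": 0}, {"gripper": 1, "tx": -0.2255, "ty": -0.2271, "tz": 0, "spin": 0}]'

```text
clock: 32.22
position: [504.3, -245.9, 87.3]
ee_rot: [-0.678, 0.735, 0.003, -0.002]
contact_force: [-6.3, -2.3, 8.3]
gripper_width: 20.9
```

```bash
python3 -c "
from h import *
A=np.array([475.5,-272]);p=read_state()['position'][:2];a=np.arctan2(*(p-A)[::-1]);print(a,np.linalg.norm(p-A));go()
d=snap('top','t16'); crop(d,'t16c',220,180,340,260)"
```

```text
0.7363493000310248 38.91239184716377
at [ 504.3 -245.9   87.3] yaw -1.653 w 20.9 F [-6.3 -2.3  8.3] t 32.23
scale 6.666666666666667
```

View pics/t16c.png

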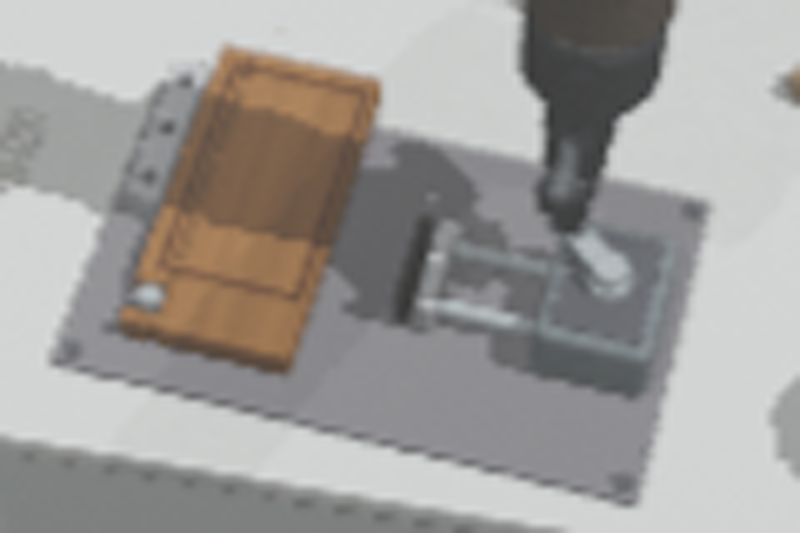

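The jaw is about half way. 11.0 rad done; next full turn.

>>> play_rows --targets '[{"gripper": 1, "tx": 0.0332, "ty": -0.0253, "tz": 0, "spin": 0}, {"gripper": 1, "tx": 0.0719, "ty": -0.0412, "tz": 0, "spin": 0}, {"gripper": 1, "tx": 0.1133, "ty": -0.0465, "tz": 0, "spin": 0}, {"gripper": 1, "tx": 0.1547, "ty": -0.0409, "tz": 0, "spin": 0}, {"gripper": 1, "tx": 0.1932, "ty": -0.0248, "tz": 0, "spin": 0}, {"gripper": 1, "tx": 0.2263, "ty": 0.0008, "tz": 0, "spin": 0}, {"gripper": 1, "tx": 0.2516, "ty": 0.034, "tz": 0, "spin": 0}, {"gripper": 1, "tx": 0.2675, "ty": 0.0727, "tz": 0, "spin": 0}, {"gripper": 1, "tx": 0.2728, "ty": 0.1141, "tz": 0, "spin": 0}, {"gripper": 1, "tx": 0.2672, "ty": 0.1555, "tz": 0, "spin": 0}, {"gripper": 1, "tx": 0.2511, "ty": 0.194, "tz": 0, "spin": 0}, {"gripper": 1, "tx": 0.2255, "ty": 0.2271, "tz": 0, "spin": 0}]'

```text
clock: 33.78
position: [443.4, -298.2, 87.6]
ee_rot: [-0.677, 0.736, 0.0, -0.001]
contact_force: [2.4, -2.9, 2.2]
gripper_width: 21.2
```

>>> play_rows --targets '[{"gripper": 1, "tx": -0.0332, "ty": 0.0253, "tz": 0, "spin": 0}, {"gripper": 1, "tx": -0.0719, "ty": 0.0412, "tz": 0, "spin": 0}, {"gripper": 1, "tx": -0.1133, "ty": 0.0465, "tz": 0, "spin": 0}, {"gripper": 1, "tx": -0.1547, "ty": 0.0409, "tz": 0, "spin": 0}, {"gripper": 1, "tx": -0.1932, "ty": 0.0248, "tz": 0, "spin": 0}, {"gripper": 1, "tx": -0.2263, "ty": -0.0008, "tz": 0, "spin": 0}, {"gripper": 1, "tx": -0.2516, "ty": -0.034, "tz": 0, "spin": 0}, {"gripper": 1, "tx": -0.2675, "ty": -0.0727, "tz": 0, "spin": 0}, {"gripper": 1, "tx": -0.2728, "ty": -0.1141, "tz": 0, "spin": 0}, {"gripper": 1, "tx": -0.2672, "ty": -0.1555, "tz": 0, "spin": 0}, {"gripper": 1, "tx": -0.2511, "ty": -0.194, "tz": 0, "spin": 0}, {"gripper": 1, "tx": -0.2255, "ty": -0.2271, "tz": 0, "spin": 0}]'

```text
clock: 35.28
position: [504.3, -245.9, 87.3]
ee_rot: [-0.678, 0.735, 0.003, -0.002]
contact_force: [-7.0, -1.0, 9.0]
gripper_width: 21.0
```

```bash
python3 -c "
from h import *
A=np.array([475.5,-272]);p=read_state()['position'][:2];a=np.arctan2(*(p-A)[::-1]);print(a,np.linalg.norm(p-A));go()
d=snap('top','t17'); crop(d,'t17c',220,180,340,260)"
```

```text
0.7368093557122145 38.90656394383286
at [ 504.3 -245.9   87.3] yaw -1.653 w 21.0 F [-7. -1.  9.] t 35.27
scale 6.666666666666667
```

View pics/t17c.png

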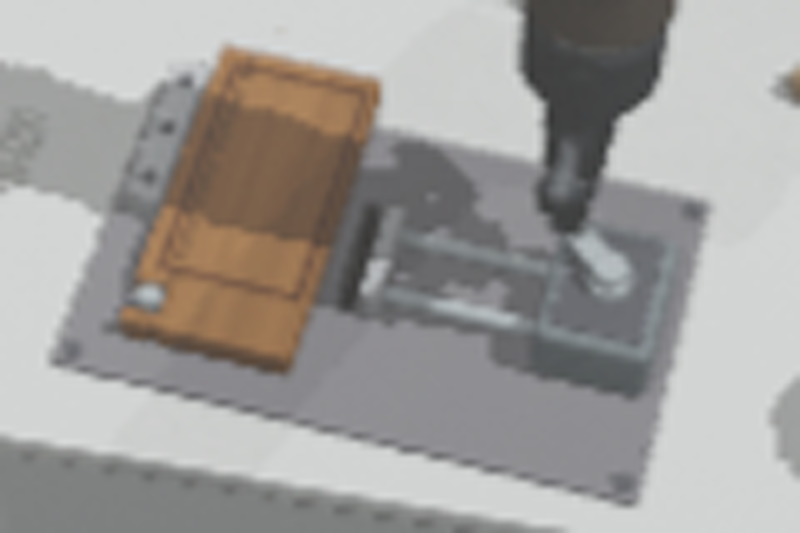

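>>> play_rows --targets '[{"gripper": 1, "tx": 0.0332, "ty": -0.0253, "tz": 0, "spin": 0}, {"gripper": 1, "tx": 0.0719, "ty": -0.0412, "tz": 0, "spin": 0}, {"gripper": 1, "tx": 0.1133, "ty": -0.0465, "tz": 0, "spin": 0}, {"gripper": 1, "tx": 0.1547, "ty": -0.0409, "tz": 0, "spin": 0}, {"gripper": 1, "tx": 0.1932, "ty": -0.0248, "tz": 0, "spin": 0}, {"gripper": 1, "tx": 0.2263, "ty": 0.0008, "tz": 0, "spin": 0}, {"gripper": 1, "tx": 0.2516, "ty": 0.034, "tz": 0, "spin": 0}, {"gripper": 1, "tx": 0.2675, "ty": 0.0727, "tz": 0, "spin": 0}, {"gripper": 1, "tx": 0.2728, "ty": 0.1141, "tz": 0, "spin": 0}, {"gripper": 1, "tx": 0.2728, "ty": 0.1141, "tz": 0, "spin": 0}]'

```text
clock: 36.58
position: [469.9, -312.4, 87.6]
ee_rot: [-0.677, 0.736, 0.001, -0.001]
contact_force: [-2.6, -4.5, 1.6]
gripper_width: 21.2
```

```bash
cat >> h.py <<'E'
def ck():
    s=read_state();A=np.array([475.5,-272]);p=s['position'][:2];r=p-A;a=np.arctan2(r[1],r[0]);t=np.array([np.sin(a),-np.cos(a)]);u=r/np.linalg.norm(r)
    print('ang',a.round(3),'r',np.linalg.norm(r).round(1),'Ftan',(s['contact_force'][:2]@t).round(1),'Frad',(s['contact_force'][:2]@u).round(1))
E
python3 -c "
from h import *
ck();go()
d=snap('top','t18'); crop(d,'t18c',220,180,340,260);ck();d=snap('wrist','w18')"
```

```text
ang -1.709 r 40.8 Ftan 1.9 Frad 4.8
at [ 469.9 -312.4   87.6] yaw -1.653 w 21.2 F [-2.6 -4.5  1.6] t 36.58
scale 6.666666666666667
ang -1.708 r 40.8 Ftan 3.3 Frad 5.3
```

View pics/t18c.png

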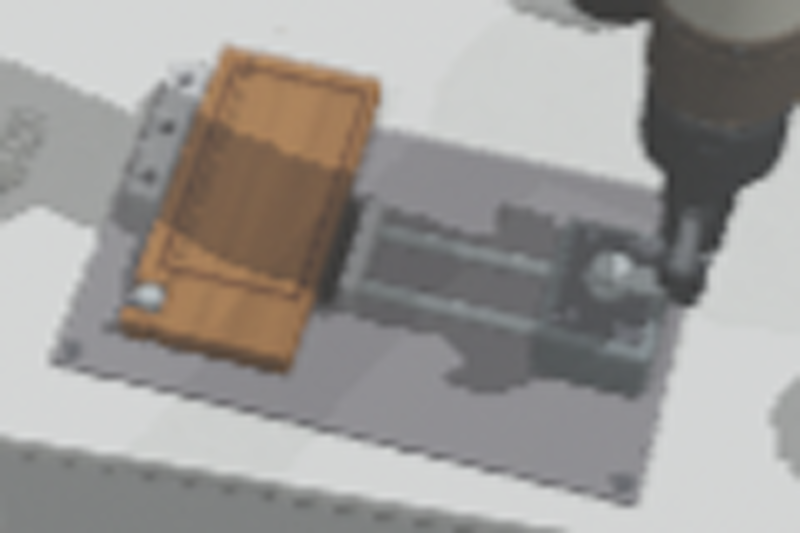

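View pics/w18.png

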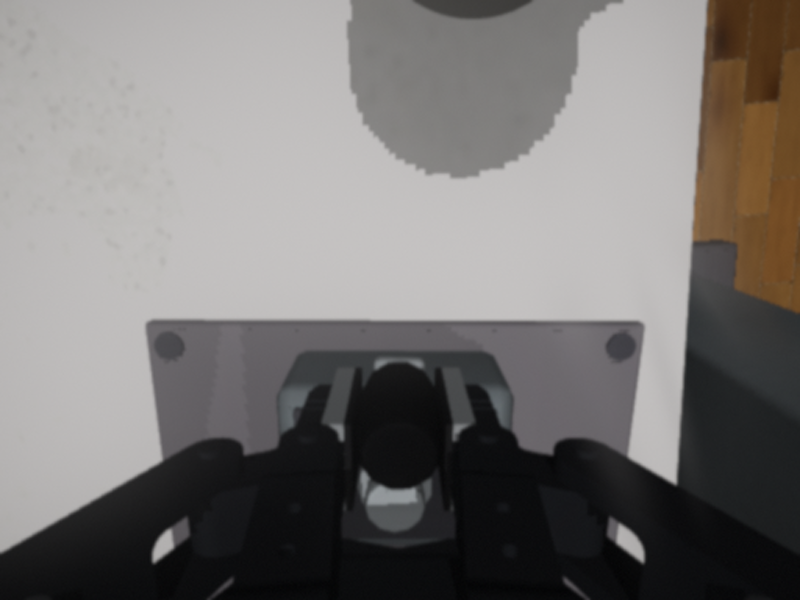

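Jaw is nearly on the board. Now small steps watching the tangential force.

>>> play_rows --targets '[{"gripper": 1, "tx": -0.0056, "ty": 0.0414, "tz": 0, "spin": 0}, {"gripper": 1, "tx": -0.0056, "ty": 0.0414, "tz": 0, "spin": 0}]'

```text
clock: 36.92
position: [460.3, -310.1, 87.6]
ee_rot: [-0.678, 0.736, 0.001, -0.001]
contact_force: [-1.6, -5.4, 2.8]
gripper_width: 20.9
```

```bash
python3 -c "
from h import *
ck()"
```

```text
ang -1.95 r 41.0 Ftan -0.5 Frad 5.7
```

>>> play_rows --targets '[{"gripper": 1, "tx": -0.0161, "ty": 0.0385, "tz": 0, "spin": 0}, {"gripper": 1, "tx": -0.0161, "ty": 0.0385, "tz": 0, "spin": 0}]'

```text
clock: 37.17
position: [450.6, -304.8, 87.6]
ee_rot: [-0.677, 0.736, 0.002, -0.001]
contact_force: [-4.0, -3.2, 3.5]
gripper_width: 21.1
```

```bash
python3 -c "
from h import *
ck()"
```

```text
ang -2.22 r 41.2 Ftan 1.2 Frad 4.9
```

>>> play_rows --targets '[{"gripper": 1, "tx": -0.0256, "ty": 0.0331, "tz": 0, "spin": 0}, {"gripper": 1, "tx": -0.0256, "ty": 0.0331, "tz": 0, "spin": 0}]'

```text
clock: 37.42
position: [443.1, -297.6, 87.5]
ee_rot: [-0.678, 0.735, 0.002, -0.001]
contact_force: [-3.7, -3.0, 5.6]
gripper_width: 21.2
```

```bash
python3 -c "
from h import *
ck();d=snap('top','t19'); crop(d,'t19c',250,185,310,230);d=snap('scene','s19'); crop(d,'s19c',190,190,280,250)"
```

```text
ang -2.474 r 41.3 Ftan -0.0 Frad 4.8
scale 13.333333333333334
scale 8.88888888888889
```

View pics/t19c.png

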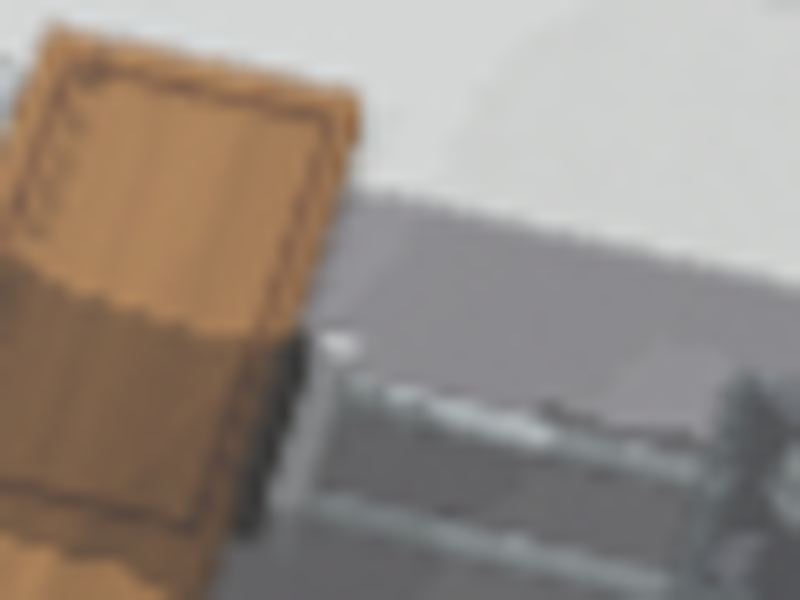

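View pics/s19c.png

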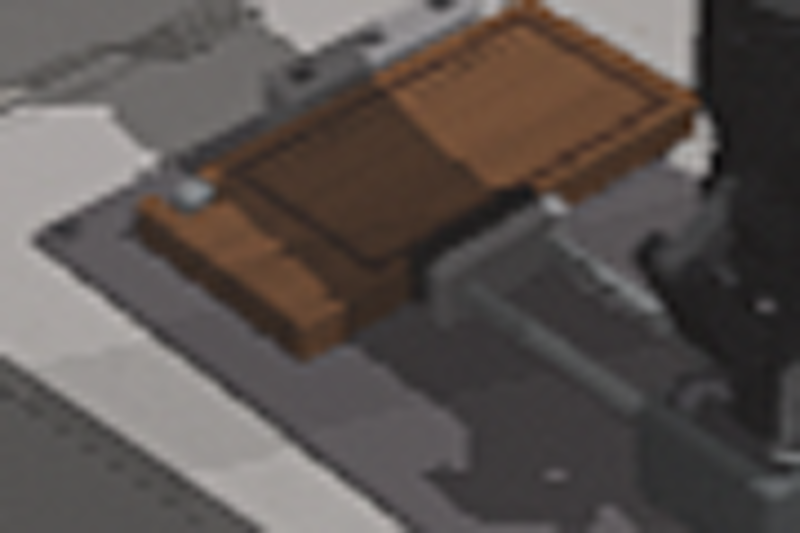

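>>> play_rows --targets '[{"gripper": 1, "tx": -0.0156, "ty": 0.0138, "tz": 0, "spin": 0}, {"gripper": 1, "tx": -0.0332, "ty": 0.0253, "tz": 0, "spin": 0}, {"gripper": 1, "tx": -0.0332, "ty": 0.0253, "tz": 0, "spin": 0}]'

```text
clock: 37.9
position: [437.9, -289.0, 87.5]
ee_rot: [-0.678, 0.735, 0.001, -0.001]
contact_force: [-3.2, -3.9, 5.1]
gripper_width: 21.2
```

```bash
python3 -c "
from h import *
ck()"
```

```text
ang -2.717 r 41.3 Ftan -2.3 Frad 4.5
```

>>> play_rows --targets '[{"gripper": 1, "tx": -0.0188, "ty": 0.0091, "tz": 0, "spin": 0}, {"gripper": 1, "tx": -0.0188, "ty": 0.0091, "tz": 0, "spin": 0}]'

```text
clock: 38.15
position: [436.1, -284.1, 87.5]
ee_rot: [-0.678, 0.735, 0.001, -0.001]
contact_force: [-3.7, -3.7, 5.3]
gripper_width: 21.2
```

```bash
python3 -c "
from h import *
ck()"
```

```text
ang -2.843 r 41.3 Ftan -2.5 Frad 4.6
```

>>> play_rows --targets '[{"gripper": 1, "tx": -0.02, "ty": 0.0068, "tz": 0, "spin": 0}, {"gripper": 1, "tx": -0.02, "ty": 0.0068, "tz": 0, "spin": 0}]'

```text
clock: 38.4
position: [434.9, -279.0, 87.5]
ee_rot: [-0.678, 0.735, 0.001, -0.001]
contact_force: [-2.9, -3.5, 4.7]
gripper_width: 21.0
```

```bash
python3 -c "
from h import *
ck()"
```

```text
ang -2.97 r 41.2 Ftan -2.9 Frad 3.5
```

>>> play_rows --targets '[{"gripper": 1, "tx": -0.0207, "ty": 0.004, "tz": 0, "spin": 0}, {"gripper": 1, "tx": -0.0207, "ty": 0.004, "tz": 0, "spin": 0}]'

```text
clock: 38.65
position: [434.5, -274.7, 87.6]
ee_rot: [-0.678, 0.735, 0.001, -0.001]
contact_force: [-3.9, -8.4, 3.1]
gripper_width: 21.1
```

```bash
python3 -c "
from h import *
ck();d=snap('top','t20'); crop(d,'t20c',250,185,310,230);d=snap('scene','s20'); crop(d,'s20c',190,190,280,250)"
```

```text
ang -3.076 r 41.1 Ftan -8.1 Frad 4.4
scale 13.333333333333334
scale 8.88888888888889
```

View pics/t20c.png

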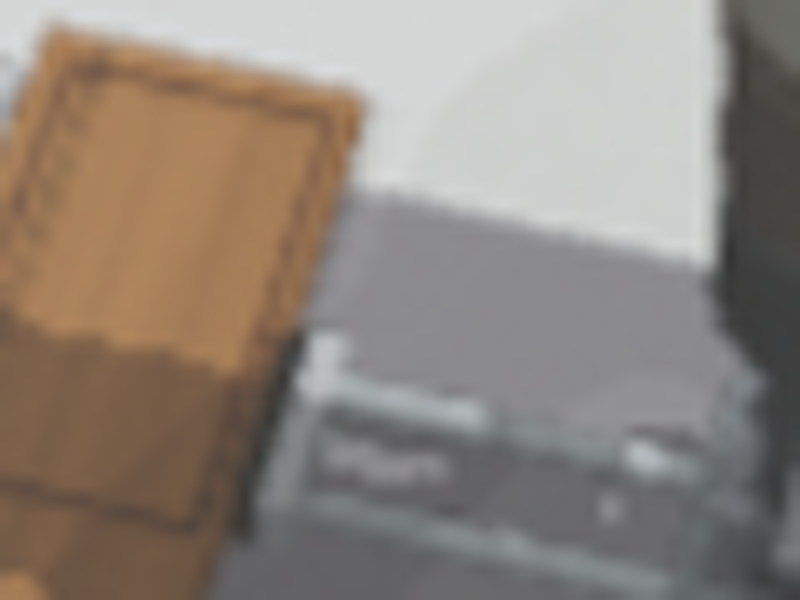

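View pics/s20c.png

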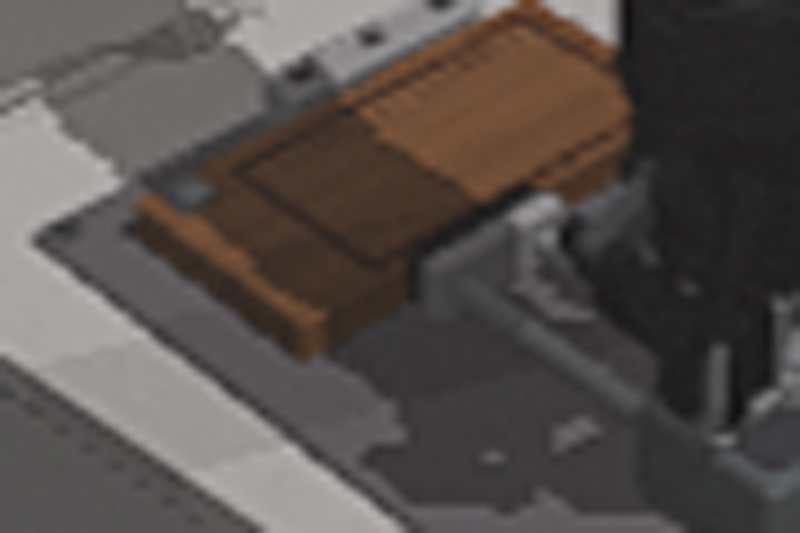

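Force jumped from 3 to 8 N with lag: near the stop. One more small step to confirm.

>>> play_rows --targets '[{"gripper": 1, "tx": -0.011, "ty": 0.001, "tz": 0, "spin": 0}, {"gripper": 1, "tx": -0.011, "ty": 0.001, "tz": 0, "spin": 0}]'

```text
clock: 39.0
position: [434.4, -272.9, 87.6]
ee_rot: [-0.678, 0.735, 0.0, -0.002]
contact_force: [-4.4, -14.0, 1.4]
gripper_width: 21.1
```

```bash
python3 -c "
from h import *
ck()"
```

```text
ang -3.12 r 41.1 Ftan -13.9 Frad 4.7
```

14 N without much motion: at the stop, clamp tight. Relax, release, and rise.

>>> play_rows --targets '[{"gripper": 1, "tx": 0.014, "ty": 0, "tz": 0, "spin": 0}, {"gripper": 0.3, "tx": 0.014, "ty": 0, "tz": 0, "spin": 0}, {"gripper": -0.2, "tx": 0.014, "ty": 0, "tz": 0, "spin": 0}, {"gripper": -0.2, "tx": 0.014, "ty": 0, "tz": 0, "spin": 0}, {"gripper": -0.2, "tx": 0.014, "ty": 0, "tz": -0.1, "spin": 0}, {"gripper": -0.2, "tx": 0.014, "ty": 0, "tz": -0.3, "spin": 0}, {"gripper": -0.2, "tx": 0.014, "ty": 0, "tz": -0.55, "spin": 0}, {"gripper": -0.2, "tx": 0.014, "ty": 0, "tz": -0.8, "spin": 0}, {"gripper": -0.2, "tx": 0.014, "ty": 0, "tz": -0.8, "spin": 0}]'

```text
clock: 40.12
position: [437.7, -275.1, 293.5]
ee_rot: [-0.678, 0.735, -0.006, 0.003]
contact_force: [0.1, -0.3, -1.0]
gripper_width: 51.5
```

```bash
python3 -c "
from h import *
d=snap('wrist','w21');d=snap('top','t21');crop(d,'t21c',180,160,340,260)
go((470,95,290,0))"
```

```text
scale 5.0
at [ 435.1 -273.9  287.7] yaw -1.652 w 51.2 F [-0.7 -0.  -0.6] t 40.23
tx -1.4820 ty -0.0190 tz -0.0091 spin -2.1038 rows>= 9
```

View pics/w21.png

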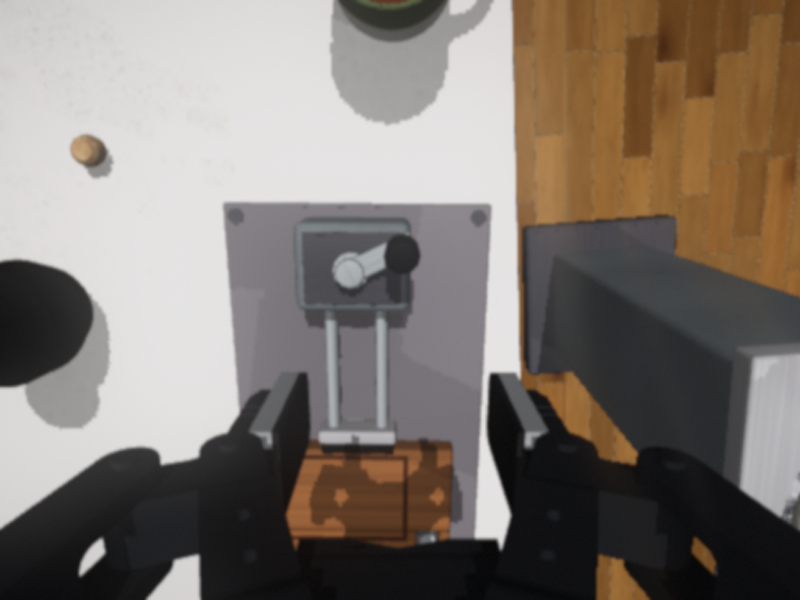

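View pics/t21c.png

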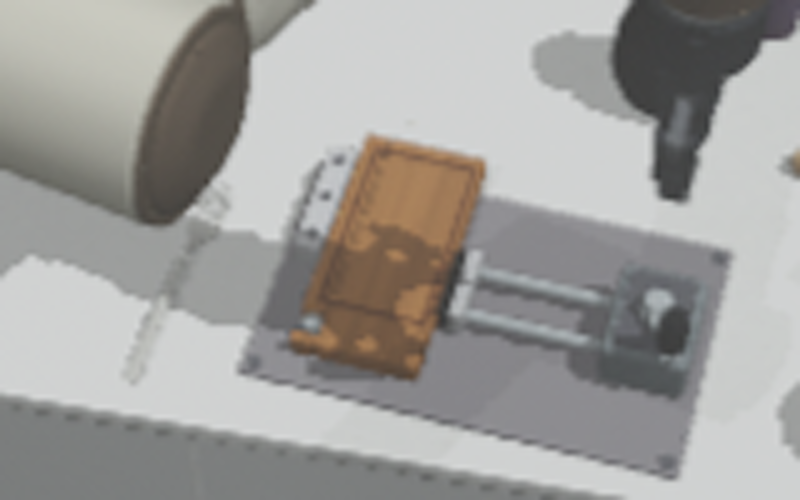

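```bash
python3 -c "
from h import *
d=load('w21'); crop(d,'w21c',180,120,290,290)
k=world(d,402*.64,251*.64,105);h=world(d,349*.64,271*.64,66);print(k,h,np.arctan2(*(k-h)[1::-1]))
# jaw face top edge
for x,y in[(312,441),(396,441)]: print(world(d,x*.64,y*.64,34))
"
```

```text
scale 3.5294117647058822
[ 436.79905783 -289.38161713  105.        ] [ 474.84272444 -272.18743754   66.        ] -2.7171107709424427
[ 523.87808416 -127.5922092    34.        ]
[ 455.32331157 -122.57769531   34.        ]
```

View pics/w21c.png

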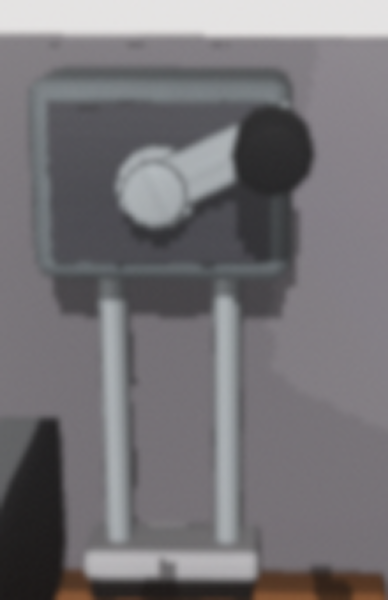

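Crank shows at −2.72 rad, whereas the tool stopped at −3.12; it may have turned back on release. I'll look again before regripping.

```bash
python3 -c "
from h import *
d=snap('wrist','w22'); crop(d,'w22c',180,120,290,290)
go((437,-289,200,None),(437,-289,88,None))
d=load('top0'); d2=load('t21')
for n,d in(('top0',d),('t21',d2)): crop(d,n+'k',280,200,330,240)
"
```

```text
scale 3.5294117647058822
at [ 434.6 -273.8  286.5] yaw -1.652 w 51.1 F [-0.5  0.2 -0.9] t 40.27
tx 0.0598 ty -0.0144 tz 0.3461 spin 0.0000 rows>= 2
tx 0.0598 ty -0.0144 tz 0.7941 spin 0.0000 rows>= 4
scale 15.0
scale 15.0
```

View pics/w22c.png

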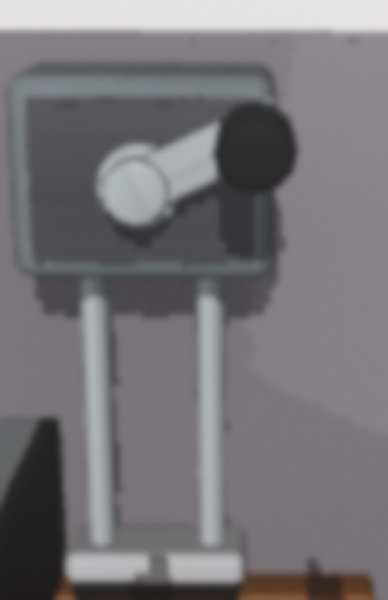

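View pics/t21k.png

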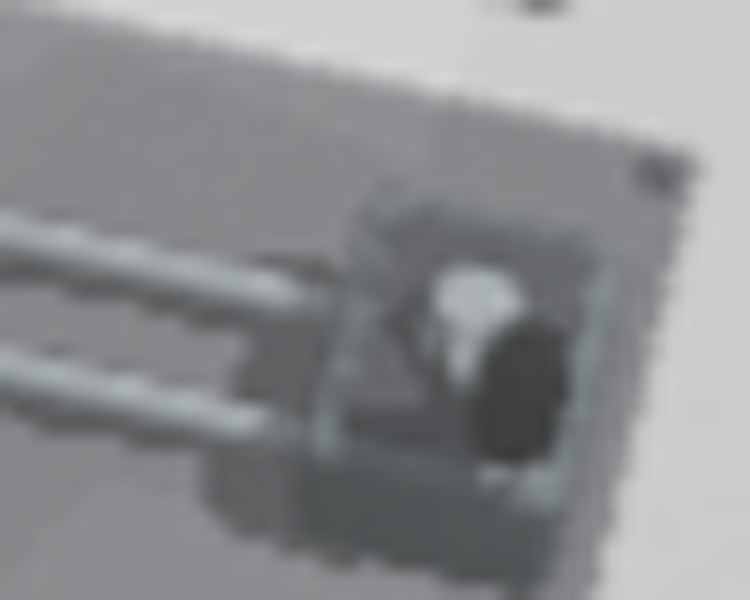

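>>> play_rows --targets '[{"gripper": -0.2, "tx": 0.06, "ty": -0.012, "tz": 0.2, "spin": 0}, {"gripper": -0.2, "tx": 0.06, "ty": -0.012, "tz": 0.4, "spin": 0}, {"gripper": -0.2, "tx": 0.06, "ty": -0.012, "tz": 0.6, "spin": 0}, {"gripper": -0.2, "tx": 0.06, "ty": -0.012, "tz": 0.75, "spin": 0}, {"gripper": -0.2, "tx": 0.06, "ty": -0.012, "tz": 0.79, "spin": 0}, {"gripper": -0.2, "tx": 0.06, "ty": -0.012, "tz": 0.79, "spin": 0}]'

```text
clock: 41.02
position: [436.7, -289.6, 89.4]
ee_rot: [-0.678, 0.735, 0.001, -0.001]
contact_force: [-0.4, -0.1, 0.1]
gripper_width: 51.4
```

```bash
python3 -c "
from h import *
d=snap('wrist','w23'); ck();go((437,-289,87,None))"
```

```text
ang -2.702 r 42.0 Ftan -0.3 Frad 0.2
at [ 437.5 -289.9   90.6] yaw -1.652 w 51.3 F [-0.1 -0.4  1.3] t 41.08
tx -0.0034 ty 0.0022 tz 0.0143 spin 0.0000 rows>= 1
```

View pics/w23.png

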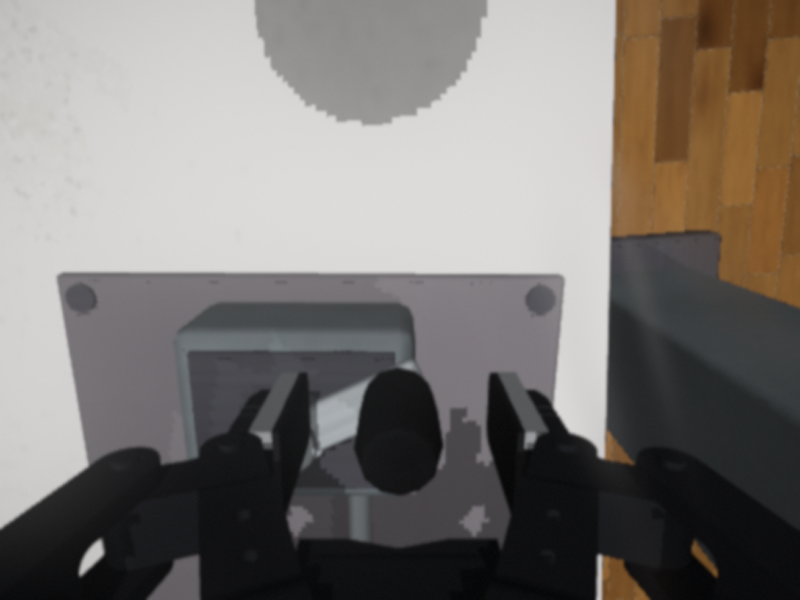

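>>> play_rows --targets '[{"gripper": 1, "tx": 0, "ty": 0, "tz": 0.008, "spin": 0}, {"gripper": 1, "tx": 0, "ty": 0, "tz": 0.008, "spin": 0}, {"gripper": 1, "tx": 0, "ty": 0, "tz": 0.008, "spin": 0}, {"gripper": 1, "tx": 0, "ty": 0, "tz": 0.008, "spin": 0}, {"gripper": 1, "tx": 0, "ty": 0, "tz": 0.008, "spin": 0}]'

```text
clock: 41.7
position: [436.8, -290.0, 89.4]
ee_rot: [-0.678, 0.735, -0.0, -0.0]
contact_force: [-2.8, 0.3, 6.2]
gripper_width: 20.8
```

>>> play_rows --targets '[{"gripper": 1, "tx": -0.0188, "ty": 0.0091, "tz": 0, "spin": 0}, {"gripper": 1, "tx": -0.0188, "ty": 0.0091, "tz": 0, "spin": 0}]'

```text
clock: 41.95
position: [435.4, -285.6, 89.4]
ee_rot: [-0.678, 0.735, -0.001, 0.0]
contact_force: [-3.4, -4.2, 6.4]
gripper_width: 21.2
```

```bash
python3 -c "
from h import *
ck(); d=snap('wrist','w24')"
```

```text
ang -2.814 r 42.3 Ftan -2.9 Frad 4.6
```

View pics/w24.png

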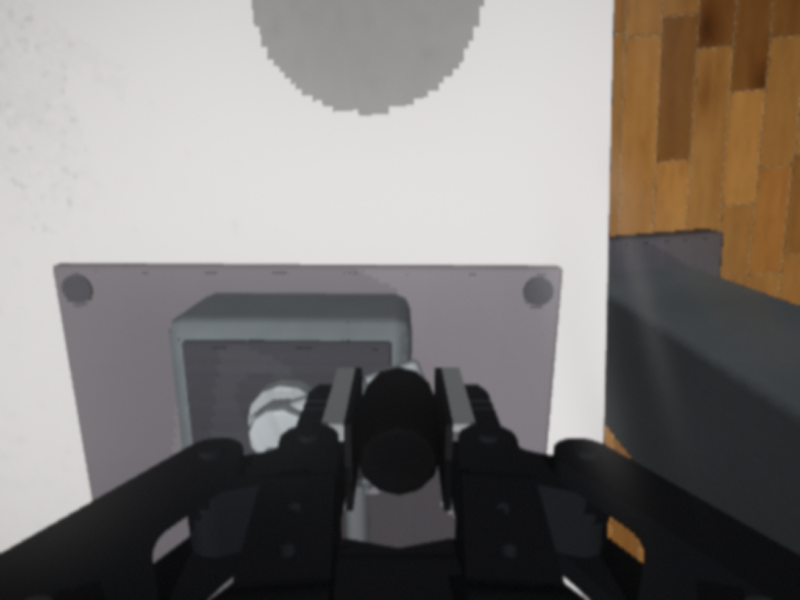

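>>> play_rows --targets '[{"gripper": 1, "tx": -0.02, "ty": 0.0068, "tz": 0, "spin": 0}, {"gripper": 1, "tx": -0.02, "ty": 0.0068, "tz": 0, "spin": 0}]'

```text
clock: 42.25
position: [434.4, -280.7, 89.4]
ee_rot: [-0.678, 0.735, -0.001, 0.0]
contact_force: [-1.6, -4.3, 4.5]
gripper_width: 20.6
```

```bash
python3 -c "
from h import *
ck(); d=snap('wrist','w25');crop(d,'w25c',100,180,300,330)"
```

```text
ang -2.933 r 42.0 Ftan -3.9 Frad 2.4
scale 4.0
```

>>> play_rows --targets '[{"gripper": 1, "tx": -0.0207, "ty": 0.004, "tz": 0, "spin": 0}, {"gripper": 1, "tx": -0.0207, "ty": 0.004, "tz": 0, "spin": 0}]'

```text
clock: 42.55
position: [434.1, -276.5, 89.4]
ee_rot: [-0.678, 0.735, -0.002, -0.0]
contact_force: [-2.5, -9.9, 5.3]
gripper_width: 21.0
```

```bash
python3 -c "
from h import *
ck(); d=snap('wrist','w26');crop(d,'w26c',100,180,300,330)"
```

```text
ang -3.035 r 41.7 Ftan -9.6 Frad 3.5
scale 4.0
```

View pics/w26c.png

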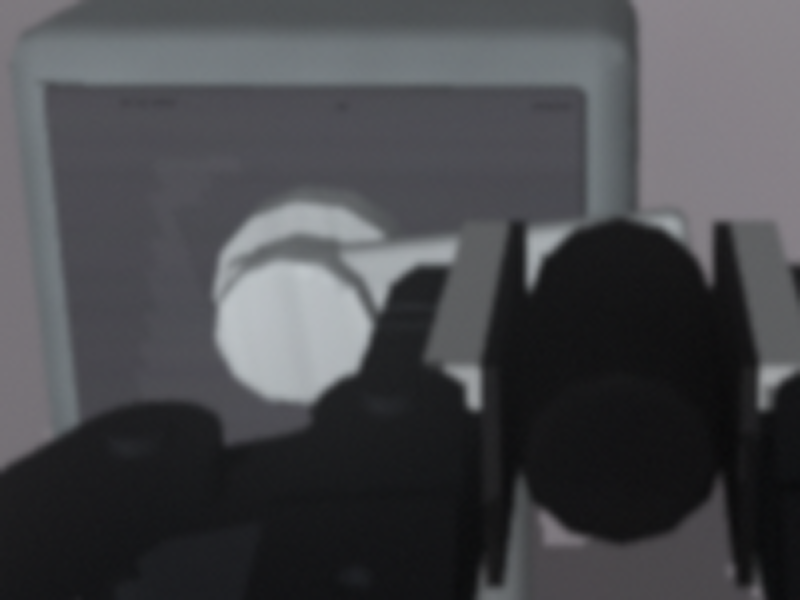

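Knob still centred in the pads at −3.04 and force up (10 N). Release without pulling back, and look before lifting.

>>> play_rows --targets '[{"gripper": 0.3, "tx": 0, "ty": 0, "tz": 0, "spin": 0}, {"gripper": 0, "tx": 0, "ty": 0, "tz": 0, "spin": 0}, {"gripper": 0, "tx": 0, "ty": 0, "tz": 0, "spin": 0}]'

```text
clock: 42.98
position: [433.1, -274.1, 87.8]
ee_rot: [-0.678, 0.735, 0.0, 0.0]
contact_force: [0.6, -0.9, 0.2]
gripper_width: 42.7
```

```bash
python3 -c "
from h import *
ck(); d=snap('wrist','w27');crop(d,'w27c',100,180,300,330)"
```

```text
ang -3.092 r 42.4 Ftan -0.9 Frad -0.6
scale 4.0
```

View pics/w27c.png

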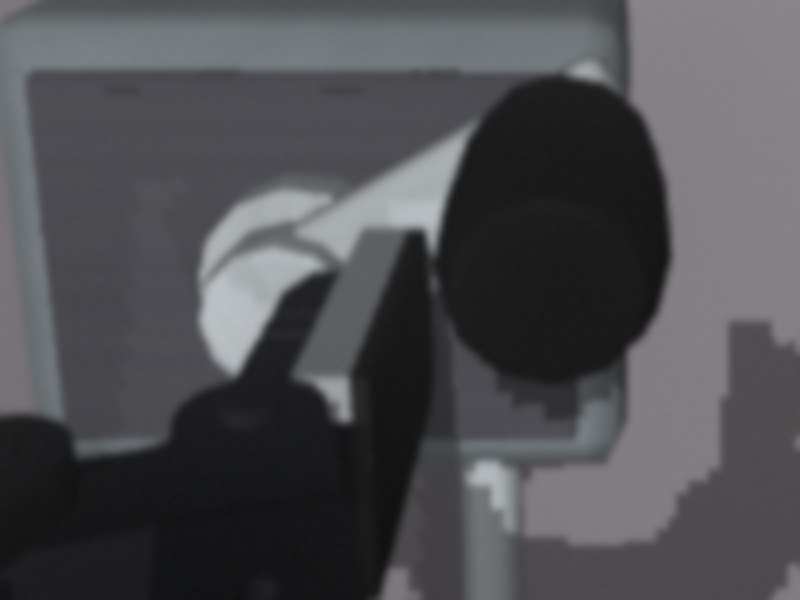

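The crank springs back ~0.3 rad from the stop when let go. Measure where it rests, then regrip and release short of the stop.

```bash
python3 -c "
from h import *
d=load('w27'); k=world(d,237,251,105);h=world(d,100+283/4,180+305/4,66);print(k,h,np.arctan2(k[1]+272,k[0]-475.5))
k=world(d,237,251);print(k)
go((k[0],k[1],87,None))"
```

```text
[ 438.32902596 -289.957651    105.        ] [ 474.13725987 -272.18281835   66.        ] -2.6915485118828766
[ 438.40789606 -289.58253483  104.17037284]
at [ 433.2 -274.1   87.8] yaw -1.652 w 42.8 F [-0.8  0.2 -0.1] t 43.02
tx 0.0600 ty -0.0260 tz 0.0034 spin 0.0000 rows>= 1
```

>>> play_rows --targets '[{"gripper": 0, "tx": 0.03, "ty": -0.012, "tz": 0, "spin": 0}, {"gripper": 0, "tx": 0.06, "ty": -0.022, "tz": 0, "spin": 0}, {"gripper": 0, "tx": 0.06, "ty": -0.022, "tz": 0, "spin": 0}, {"gripper": 1, "tx": 0.06, "ty": -0.022, "tz": 0, "spin": 0}, {"gripper": 1, "tx": 0.06, "ty": -0.022, "tz": 0, "spin": 0}, {"gripper": 1, "tx": 0.06, "ty": -0.022, "tz": 0, "spin": 0}]'

```text
clock: 43.78
position: [438.3, -290.1, 88.4]
ee_rot: [-0.678, 0.735, -0.001, 0.0]
contact_force: [2.2, -1.4, -0.5]
gripper_width: 21.0
```

```bash
python3 -c "
from h import *
ck()"
```

```text
ang -2.69 r 41.4 Ftan -2.2 Frad -1.4
```

>>> play_rows --targets '[{"gripper": 1, "tx": -0.0188, "ty": 0.0091, "tz": 0, "spin": 0}, {"gripper": 1, "tx": -0.0258, "ty": 0.0115, "tz": 0, "spin": 0}, {"gripper": 1, "tx": -0.0258, "ty": 0.0115, "tz": 0, "spin": 0}, {"gripper": 1, "tx": -0.0258, "ty": 0.0115, "tz": 0, "spin": 0}]'

```text
clock: 44.28
position: [435.7, -283.5, 88.4]
ee_rot: [-0.678, 0.735, -0.001, 0.0]
contact_force: [3.5, -3.4, -0.3]
gripper_width: 21.0
```

```bash
python3 -c "
from h import *
ck()"
```

```text
ang -2.861 r 41.4 Ftan -4.2 Frad -2.4
```

>>> play_rows --targets '[{"gripper": 0.4, "tx": 0, "ty": 0, "tz": 0, "spin": 0}, {"gripper": 0, "tx": 0, "ty": 0, "tz": 0, "spin": 0}, {"gripper": 0, "tx": 0, "ty": 0, "tz": 0, "spin": 0}]'

```text
clock: 44.65
position: [434.2, -282.7, 87.7]
ee_rot: [-0.678, 0.735, 0.001, -0.0]
contact_force: [0.4, -0.3, -1.0]
gripper_width: 42.6
```

```bash
python3 -c "
from h import *
ck(); d=snap('wrist','w28');crop(d,'w28c',100,180,300,330)"
```

```text
ang -2.887 r 42.7 Ftan -0.4 Frad -0.3
scale 4.0
```

View pics/w28c.png

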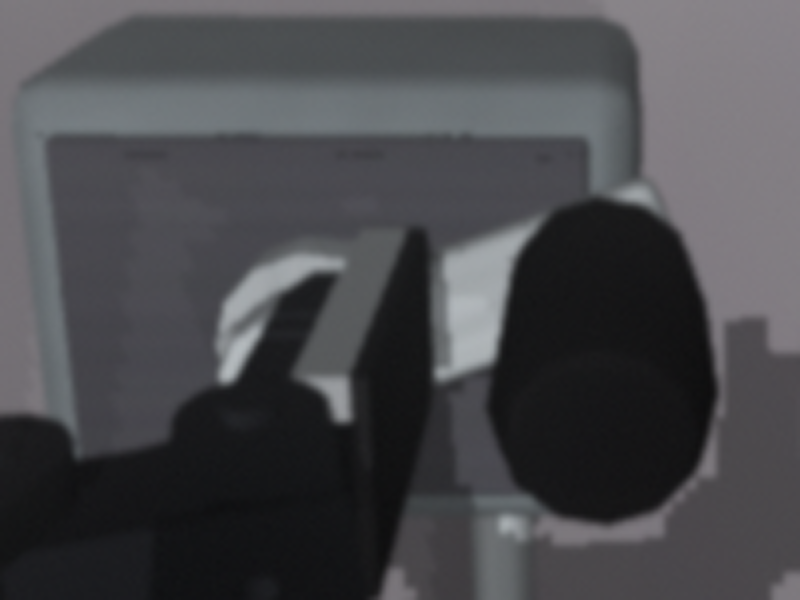

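```bash
python3 -c "
from h import *
d=load('w28'); k=world(d,250.75,288.75,105);print(k,world(d,250.75,288.75),np.arctan2(k[1]+272,k[0]-475.5))
"
```

```text
[ 435.78556852 -283.37584476  105.        ] [ 435.83863977 -282.86217199  104.13203152] -2.8626211791010814
```

Released short of the stop, the crank stays at −2.86 (est. ≈21.4 rad, tight). Lift off and go to the fork.

>>> play_rows --targets '[{"gripper": -0.2, "tx": 0, "ty": 0.006, "tz": 0, "spin": 0}, {"gripper": -0.2, "tx": 0, "ty": 0.006, "tz": -0.05, "spin": 0}, {"gripper": -0.2, "tx": 0, "ty": 0.006, "tz": -0.25, "spin": 0}, {"gripper": -0.2, "tx": 0, "ty": 0.006, "tz": -0.5, "spin": 0}, {"gripper": -0.2, "tx": 0, "ty": 0.006, "tz": -0.75, "spin": 0}, {"gripper": -0.2, "tx": 0, "ty": 0.006, "tz": -0.8, "spin": 0}, {"gripper": -0.2, "tx": 0, "ty": 0.006, "tz": -0.8, "spin": 0}]'

```text
clock: 45.58
position: [433.6, -283.0, 289.3]
ee_rot: [-0.678, 0.735, -0.001, 0.001]
contact_force: [-1.1, 0.9, -1.4]
gripper_width: 51.3
```

```bash
python3 -c "
from h import *
d=snap('wrist','w29');crop(d,'w29c',180,120,290,290)
go((450,-60,290,-0.9),(420,80,290,0))"
```

```text
scale 3.5294117647058822
at [ 433.  -282.7  287.6] yaw -1.653 w 51.0 F [-0.  -0.2 -0.2] t 45.62
tx -0.8933 ty 0.0052 tz -0.0097 spin -0.9585 rows>= 5
tx -1.4416 ty 0.1707 tz -0.0097 spin -2.1044 rows>= 9
```

View pics/w29.png

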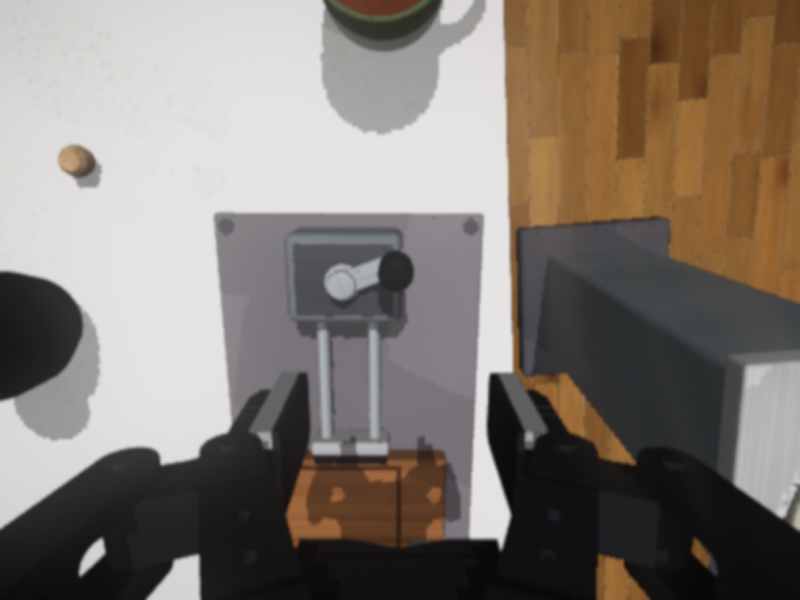

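>>> play_rows --targets '[{"gripper": -0.2, "tx": -0.22, "ty": 0, "tz": 0, "spin": -0.23}, {"gripper": -0.2, "tx": -0.44, "ty": 0, "tz": 0, "spin": -0.46}, {"gripper": -0.2, "tx": -0.66, "ty": 0, "tz": 0, "spin": -0.69}, {"gripper": -0.2, "tx": -0.89, "ty": 0.005, "tz": 0, "spin": -0.92}, {"gripper": -0.2, "tx": -0.893, "ty": 0.005, "tz": 0, "spin": -0.96}, {"gripper": -0.2, "tx": -0.893, "ty": 0.005, "tz": 0, "spin": -0.96}]'

```text
clock: 46.38
position: [449.9, -60.4, 286.6]
ee_rot: [0.901, -0.434, -0.001, 0.001]
contact_force: [-0.2, -1.4, 0.4]
gripper_width: 51.2
```

```bash
python3 -c "
from h import *
go((430,80,290,-.1))"
```

```text
at [449.9 -60.4 286.6] yaw -0.898 w 51.2 F [-0.2 -1.4  0.4] t 46.38
tx -0.4889 ty -0.2875 tz -0.0138 spin -1.0165 rows>= 5
```

>>> play_rows --targets '[{"gripper": -0.2, "tx": -0.12, "ty": -0.07, "tz": 0, "spin": -0.23}, {"gripper": -0.2, "tx": -0.24, "ty": -0.14, "tz": 0, "spin": -0.46}, {"gripper": -0.2, "tx": -0.36, "ty": -0.21, "tz": 0, "spin": -0.69}, {"gripper": -0.2, "tx": -0.48, "ty": -0.285, "tz": 0, "spin": -0.92}, {"gripper": -0.2, "tx": -0.489, "ty": -0.288, "tz": 0, "spin": -1}, {"gripper": -0.2, "tx": -0.489, "ty": -0.288, "tz": 0, "spin": -1}]'

```text
clock: 47.12
position: [430.7, 79.0, 287.3]
ee_rot: [0.998, -0.058, -0.001, 0.001]
contact_force: [-0.3, -0.1, -0.1]
gripper_width: 51.6
```

```bash
python3 -c "
from h import *
d=snap('wrist','w30');go()"
```

```text
at [430.8  78.9 287.4] yaw -0.117 w 51.1 F [-0.2 -0.6  0.1] t 47.17
```

View pics/w30.png

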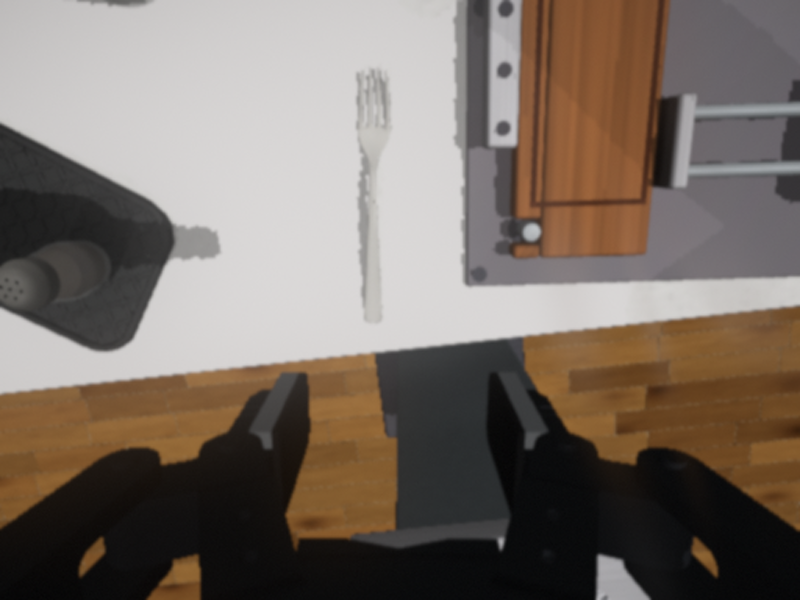

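Run:
```python
from h import *
d=load('w30'); crop(d,'w30c',200,35,280,215)
for n,x,y,z in [('tip',373,68,4),('end',374,321,4),('mid',372,185,12),('m2',373,160,12),('m3',372,205,10)]: print(n,world(d,x*.64,y*.64,z).round(1),world(d,x*.64,y*.64).round(1))
for v in range(40,210,10):
    r=d['depth'][v,228:250]; pts=[world(d,u,v) for u in range(230,248)]; i=np.argmax([p[2] for p in pts]); print(v,pts[i].round(1))
```

```text
scale 3.3333333333333335
tip [563.7  81.9   4. ] [5.643e+02 8.200e+01 2.000e-01]
end [375.4 105.5   4. ] [374.5 105.7   1.3]
mid [482.8  92.8  12. ] [482.8  92.7  13.3]
m2 [500.5  89.7  12. ] [500.5  89.9   7.4]
m3 [468.1  94.8  10. ] [468.3  94.6  12.4]
40 [567.6  80.1   1.1]
50 [497.3  72.2 414.7]
60 [547.8  94.    3.3]
70 [497.3  72.2 414.7]
80 [526.2  94.7   2.4]
90 [514.1  86.8   4.8]
100 [503.5  92.7   8.4]
110 [492.2  91.6  12.6]
120 [480.8  90.7  13.7]
130 [497.3  72.2 414.7]
140 [457.9  93.7  12.9]
150 [497.3  72.2 414.7]
160 [497.3  72.2 414.7]
170 [421.2  98.6   7.5]
180 [409.4 107.7   6.1]
190 [395.5 103.3   4. ]
200 [497.3  72.2 414.7]
```

View pics/w30c.png

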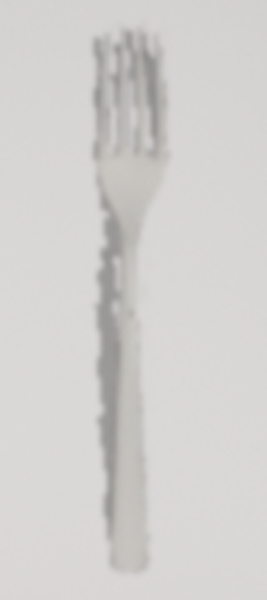

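```bash
python3 -c "
from h import *
go((470,94.2,60,-.124),(470,94.2,17,-.124))"
```

```text
at [430.8  78.9 287.4] yaw -0.117 w 51.1 F [-0.2 -0.6  0.1] t 47.17
tx 0.1487 ty -0.0791 tz 0.9096 spin 0.0093 rows>= 4
tx 0.1487 ty -0.0791 tz 1.0816 spin 0.0093 rows>= 5
```

>>> play_rows --targets '[{"gripper": 0, "tx": 0.149, "ty": -0.079, "tz": 0.2, "spin": 0.01}, {"gripper": 0, "tx": 0.149, "ty": -0.079, "tz": 0.45, "spin": 0.01}, {"gripper": 0, "tx": 0.149, "ty": -0.079, "tz": 0.7, "spin": 0.01}, {"gripper": 0, "tx": 0.149, "ty": -0.079, "tz": 0.87, "spin": 0.01}, {"gripper": 0, "tx": 0.149, "ty": -0.079, "tz": 0.91, "spin": 0.01}, {"gripper": 0, "tx": 0.149, "ty": -0.079, "tz": 0.91, "spin": 0.01}]'

```text
clock: 47.92
position: [470.7, 95.0, 60.9]
ee_rot: [0.998, -0.061, 0.0, 0.0]
contact_force: [0.7, -0.0, -0.1]
gripper_width: 43.2
```

```bash
python3 -c "
from h import *
snap('wrist','w31');go((470,94.2,17,-.124))"
```

```text
at [471.3  95.5  61.9] yaw -0.122 w 42.5 F [0.1 0.4 0.6] t 47.98
tx -0.0046 ty 0.0059 tz 0.1794 spin 0.0029 rows>= 1
```

View pics/w31.png

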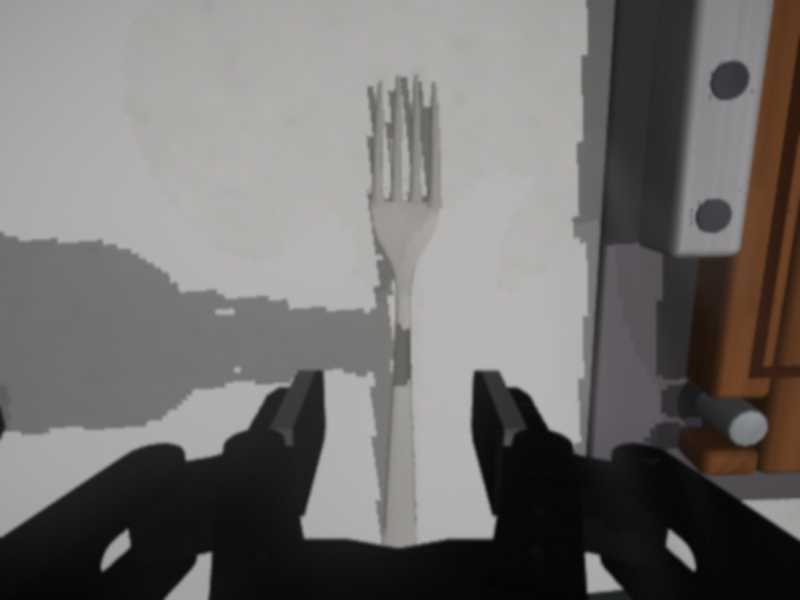

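Fork is centred between the pads, lined up. Descend and grip.

>>> play_rows --targets '[{"gripper": 0, "tx": -0.003, "ty": 0.002, "tz": 0.09, "spin": 0}, {"gripper": 0, "tx": -0.003, "ty": 0.002, "tz": 0.165, "spin": 0}, {"gripper": 0, "tx": -0.003, "ty": 0.002, "tz": 0.172, "spin": 0}, {"gripper": 0.5, "tx": -0.003, "ty": 0.002, "tz": 0.172, "spin": 0}, {"gripper": 1, "tx": -0.003, "ty": 0.002, "tz": 0.172, "spin": 0}, {"gripper": 1, "tx": -0.003, "ty": 0.002, "tz": 0.172, "spin": 0}, {"gripper": 1, "tx": -0.003, "ty": 0.002, "tz": 0.172, "spin": 0}, {"gripper": 1, "tx": -0.003, "ty": 0.002, "tz": 0.172, "spin": 0}]'

```text
clock: 48.98
position: [470.3, 95.6, 19.1]
ee_rot: [0.998, -0.06, 0.001, -0.001]
contact_force: [-0.6, -0.4, 7.3]
gripper_width: 13.5
```

>>> play_rows --targets '[{"gripper": 1, "tx": 0, "ty": 0, "tz": -0.05, "spin": 0}, {"gripper": 1, "tx": 0, "ty": 0, "tz": -0.15, "spin": 0}, {"gripper": 1, "tx": 0, "ty": 0, "tz": -0.28, "spin": 0}, {"gripper": 1, "tx": 0, "ty": 0, "tz": -0.32, "spin": 0}, {"gripper": 1, "tx": 0, "ty": 0, "tz": -0.32, "spin": 0}]'

```text
clock: 49.6
position: [469.3, 95.1, 98.2]
ee_rot: [0.998, -0.061, 0.001, -0.001]
contact_force: [0.1, 0.6, -0.6]
gripper_width: 14.1
```

```bash
python3 -c "
from h import *
snap('wrist','w32');go((516.2,-65.5,100,-.082))"
```

```text
at [468.8  94.9  97.3] yaw -0.121 w 13.8 F [ 0.  -0.8 -0.3] t 49.65
tx 0.2661 ty 0.6138 tz -0.0107 spin -0.0501 rows>= 3
```

View pics/w32.png

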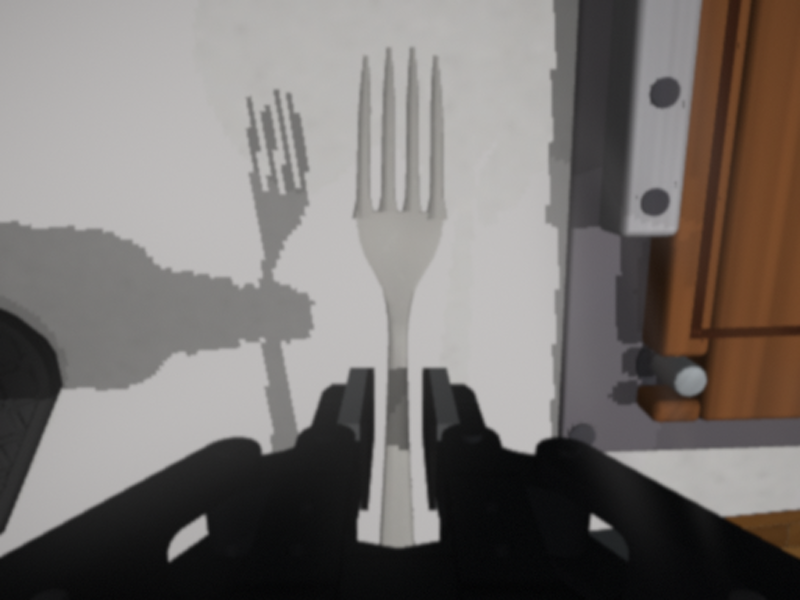

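Fork lifted, level. Over the board.

>>> play_rows --targets '[{"gripper": 1, "tx": 0.07, "ty": 0.15, "tz": 0, "spin": 0}, {"gripper": 1, "tx": 0.14, "ty": 0.3, "tz": 0, "spin": -0.02}, {"gripper": 1, "tx": 0.2, "ty": 0.45, "tz": 0, "spin": -0.04}, {"gripper": 1, "tx": 0.266, "ty": 0.614, "tz": 0, "spin": -0.05}, {"gripper": 1, "tx": 0.266, "ty": 0.614, "tz": 0, "spin": -0.05}, {"gripper": 1, "tx": 0.266, "ty": 0.614, "tz": 0, "spin": -0.05}]'

```text
clock: 50.4
position: [515.8, -65.5, 96.3]
ee_rot: [0.999, -0.041, -0.001, 0.0]
contact_force: [-0.1, 0.5, -1.2]
gripper_width: 13.7
```

```bash
python3 -c "
from h import *
snap('wrist','w33');go((516.2,-65.5,46,-.082))"
```

```text
at [516.  -65.   96.6] yaw -0.081 w 14.0 F [-0.7  0.5  0.1] t 50.45
tx 0.0012 ty 0.0019 tz 0.2024 spin 0.0007 rows>= 1
```

View pics/w33.png

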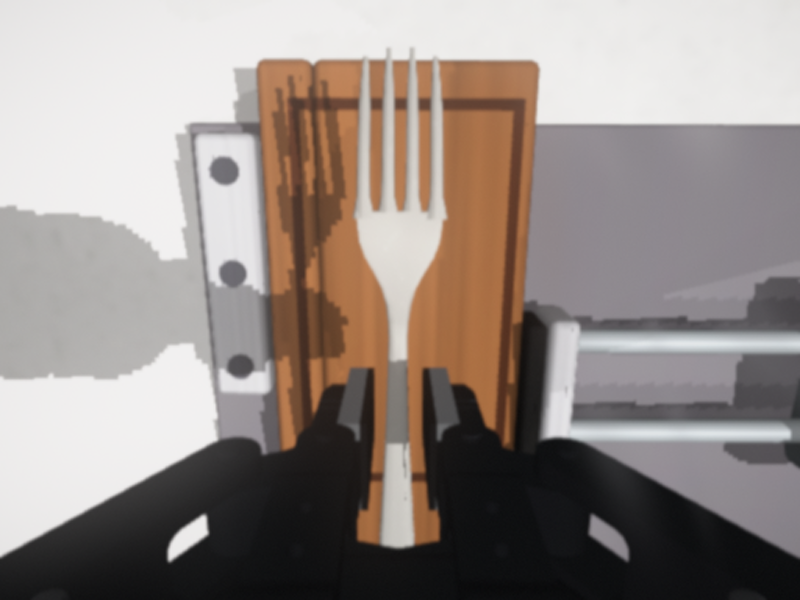

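Fork parallel to the board and centred lengthwise. Lower.

>>> play_rows --targets '[{"gripper": 1, "tx": 0.001, "ty": 0.001, "tz": 0.08, "spin": 0}, {"gripper": 1, "tx": 0.001, "ty": 0.001, "tz": 0.15, "spin": 0}, {"gripper": 1, "tx": 0.001, "ty": 0.001, "tz": 0.185, "spin": 0}, {"gripper": 1, "tx": 0.001, "ty": 0.001, "tz": 0.195, "spin": 0}, {"gripper": 1, "tx": 0.001, "ty": 0.001, "tz": 0.195, "spin": 0}]'

```text
clock: 51.08
position: [517.2, -65.3, 49.1]
ee_rot: [0.999, -0.04, 0.0, 0.0]
contact_force: [0.6, -0.7, -0.3]
gripper_width: 13.6
```

>>> play_rows --targets '[{"gripper": 1, "tx": 0, "ty": 0, "tz": 0.008, "spin": 0}, {"gripper": 1, "tx": 0, "ty": 0, "tz": 0.008, "spin": 0}]'

```text
clock: 51.32
position: [517.0, -65.6, 47.1]
ee_rot: [0.999, -0.041, 0.0, -0.0]
contact_force: [1.0, 0.4, -0.9]
gripper_width: 14.0
```

>>> play_rows --targets '[{"gripper": 1, "tx": 0, "ty": 0, "tz": 0.006, "spin": 0}, {"gripper": 1, "tx": 0, "ty": 0, "tz": 0.008, "spin": 0}, {"gripper": 1, "tx": 0, "ty": 0, "tz": 0.008, "spin": 0}]'

```text
clock: 51.7
position: [517.1, -65.6, 45.2]
ee_rot: [0.999, -0.041, 0.0, 0.0]
contact_force: [-0.2, 0.0, 2.9]
gripper_width: 13.6
```

Touching the board. Open a little and lift.

>>> play_rows --targets '[{"gripper": 0.5, "tx": 0, "ty": 0, "tz": 0, "spin": 0}, {"gripper": 0.2, "tx": 0, "ty": 0, "tz": 0, "spin": 0}, {"gripper": 0.2, "tx": 0, "ty": 0, "tz": 0, "spin": 0}, {"gripper": 0.2, "tx": 0, "ty": 0, "tz": -0.04, "spin": 0}, {"gripper": 0.2, "tx": 0, "ty": 0, "tz": -0.15, "spin": 0}, {"gripper": 0.2, "tx": 0, "ty": 0, "tz": -0.4, "spin": 0}, {"gripper": 0.2, "tx": 0, "ty": 0, "tz": -0.65, "spin": 0}, {"gripper": 0.2, "tx": 0, "ty": 0, "tz": -0.9, "spin": 0}, {"gripper": 0.2, "tx": -0.2, "ty": 0, "tz": -1, "spin": 0}, {"gripper": 0.2, "tx": -0.3, "ty": 0, "tz": -1, "spin": 0}, {"gripper": 0.2, "tx": -0.3, "ty": 0, "tz": -1, "spin": 0}]'

```text
clock: 53.08
position: [440.8, -59.6, 296.3]
ee_rot: [0.999, -0.041, 0.001, -0.0]
contact_force: [1.0, 0.3, 0.7]
gripper_width: 34.2
```

```bash
python3 -c "
from h import *
d=snap('wrist','w34');go();snap('top','t34');snap('scene','s34')
print(proj(d,(435.8,-283.4,105))/.64)"
```

```text
at [441.8 -59.6 295.9] yaw -0.081 w 34.1 F [1.  1.2 0.3] t 53.12
[766.39383699 254.32633624]
```

View pics/w34.png

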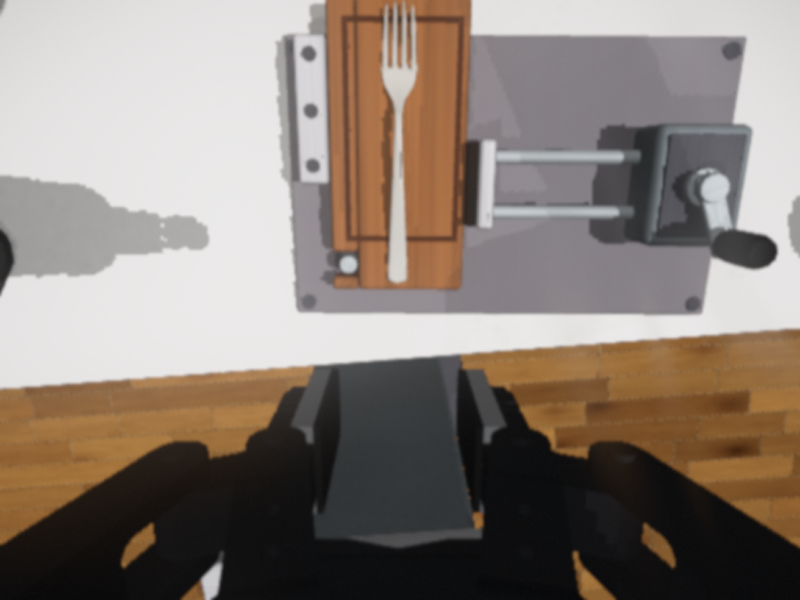

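View pics/t34.png

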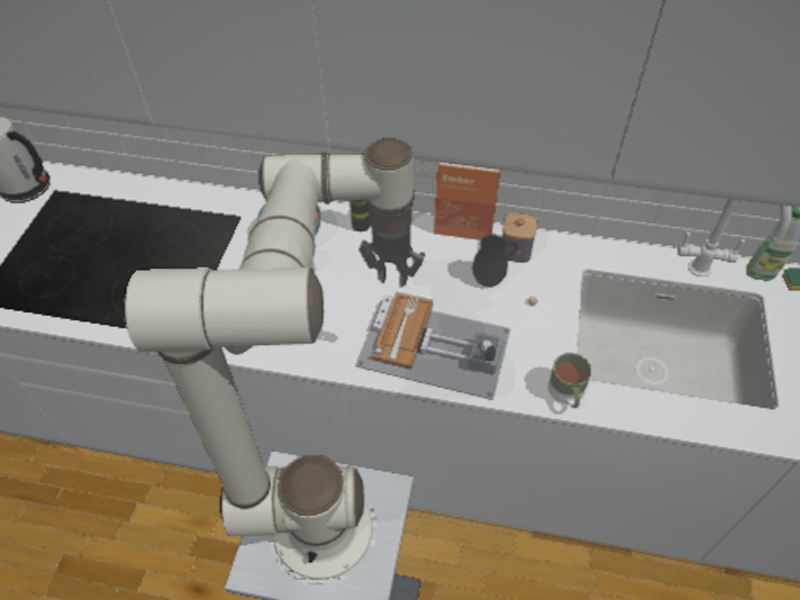

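View pics/s34.png

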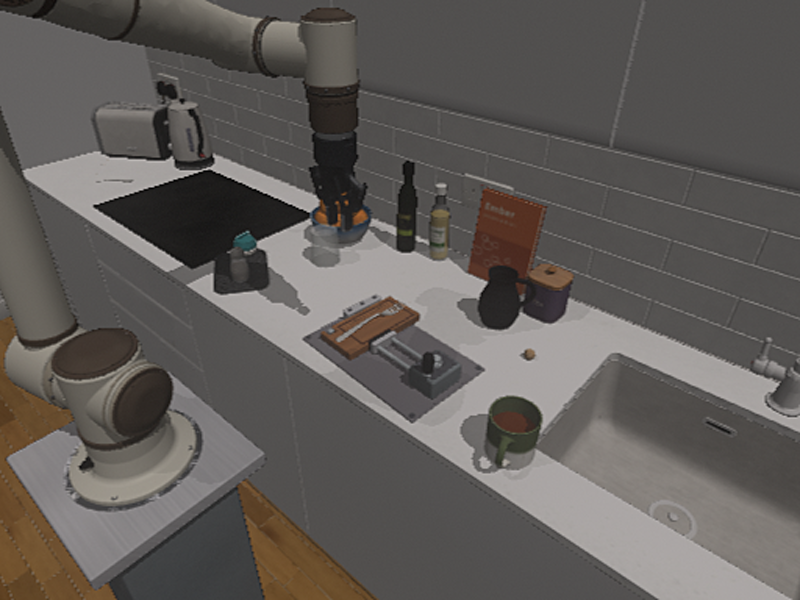

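Fork lies flat on the board. Check the timer's place on the tray.

```bash
python3 -c "
from h import *
d=load('s34');crop(d,'s34c',120,130,200,195)
for x,y in [(245,238),(238,252)]: print(world(d,x*.64,y*.64))
print(proj(d,(507,398,65))/.64, proj(d,(507,398,7))/.64)"
```

```text
scale 9.23076923076923
[532.08456259 408.16517958  57.09109663]
[443.60521297 306.43619515  90.38618063]
[238.90862241 239.93235565] [242.24987227 259.30247354]
```

View pics/s34c.png

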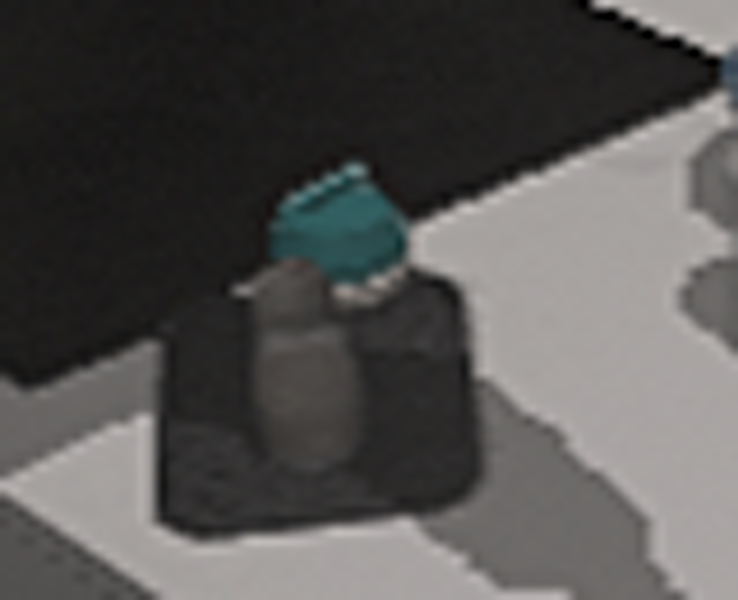

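The timer has been knocked a few cm. Look at it from above with the wrist camera.

```bash
python3 -c "
from h import *
go((450,360,295,0))"
```

```text
at [442.7 -59.5 295. ] yaw -0.082 w 34.2 F [0.1 0.1 0.4] t 53.23
tx -0.1077 ty -1.6748 tz -0.0002 spin -0.1039 rows>= 7
```

>>> play_rows --targets '[{"gripper": -1, "tx": -0.02, "ty": -0.24, "tz": 0, "spin": 0}, {"gripper": -1, "tx": -0.04, "ty": -0.48, "tz": 0, "spin": 0}, {"gripper": -1, "tx": -0.05, "ty": -0.72, "tz": 0, "spin": 0}, {"gripper": -1, "tx": -0.06, "ty": -0.95, "tz": 0, "spin": -0.1}, {"gripper": -1, "tx": -0.06, "ty": -0.95, "tz": 0, "spin": -0.1}]'

```text
clock: 53.85
position: [447.4, 182.0, 293.5]
ee_rot: [1.0, 0.001, -0.001, 0.001]
contact_force: [-0.7, -0.0, -0.2]
gripper_width: 85.4
```

>>> play_rows --targets '[{"gripper": -1, "tx": 0, "ty": -0.24, "tz": 0, "spin": 0}, {"gripper": -1, "tx": 0.02, "ty": -0.48, "tz": 0, "spin": 0}, {"gripper": -1, "tx": 0.04, "ty": -0.7, "tz": 0, "spin": 0}, {"gripper": -1, "tx": 0.04, "ty": -0.7, "tz": 0, "spin": 0}, {"gripper": -1, "tx": 0.04, "ty": -0.7, "tz": 0, "spin": 0}]'

```text
clock: 54.48
position: [457.5, 352.7, 293.8]
ee_rot: [1.0, -0.002, -0.001, 0.001]
contact_force: [0.1, -0.6, -0.5]
gripper_width: 85.6
```

```bash
python3 -c "
from h import *
snap('wrist','w35');go((450,360,295,0))"
```

```text
at [457.5 352.3 294.4] yaw -0.004 w 85.4 F [-0.1 -0.4  0.1] t 54.52
tx -0.0303 ty -0.0308 tz -0.0026 spin -0.0057 rows>= 1
```

View pics/w35.png

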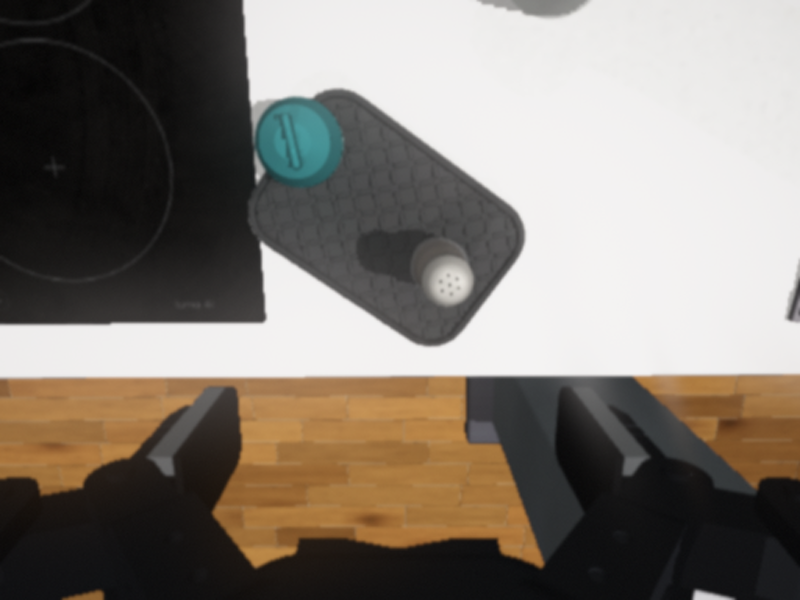

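The timer at (300,142) now overhangs the tray edge; it needs putting back.

Run:
```python
from h import *
d=load('w35'); crop(d,'w35c',150,50,240,130)
for x,y in[(291,140),(300,142),(290,122),(292,160),(310,142),(272,142),(330,142)]: print((x,y),world(d,x*.64,y*.64).round(1))
K=d['mtx']
hsv=cv2.cvtColor(d['frame'],cv2.COLOR_RGB2HSV); m=cv2.inRange(hsv,(80,80,40),(100,255,255)); n,l,st,c=cv2.connectedComponentsWithStats(m); i=1+np.argmax(st[1:,4]); vs,us=np.where(l==i)
P=np.array([world(d,u,v) for u,v in zip(us,vs)]); P=P[(P[:,2]>5)&(P[:,2]<90)]
A=np.c_[P[:,:2],np.ones(len(P))]; 
for lo,hi in((8,25),(25,45),(45,60),(55,90)):
    q=P[(P[:,2]>=lo)&(P[:,2]<hi)]; print(lo,hi,len(q),q.mean(0).round(1) if len(q) else '', q.min(0).round(0) if len(q) else '',q.max(0).round(0) if len(q) else '')
print(c[i],st[i])
```

```text
scale 7.5
(291, 140) [538.3 421.5  64.6]
(300, 142) [537.3 417.1  57.1]
(290, 122) [549.5 422.2  61.4]
(292, 160) [525.9 421.5  65.2]
(310, 142) [537.3 410.7  56.3]
(272, 142) [537.5 436.   55.2]
(330, 142) [537.5 398.3  49.2]
8 25 1 [514.3 403.6  24.3] [514. 404.  24.] [514. 404.  24.]
25 45 480 [532.6 410.   40.4] [508. 392.  30.] [565. 450.  45.]
45 60 1767 [538.3 420.9  52.8] [512. 397.  45.] [565. 448.  60.]
55 90 734 [538.4 422.2  58.8] [521. 404.  55.] [556. 439.  66.]
[191.18924383  91.11605338] [ 164   64   55   56 2473]
```

View pics/w35c.png

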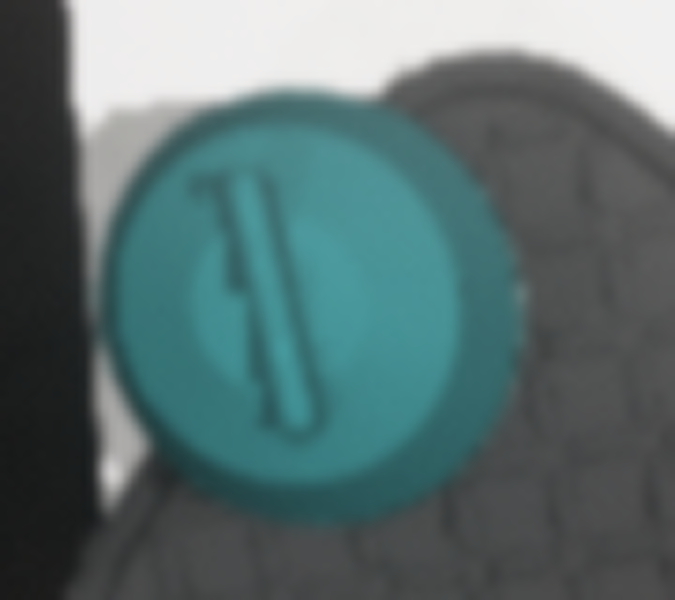

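>>> play_rows --targets '[{"gripper": -1, "tx": 0.16, "ty": -0.14, "tz": 0.1, "spin": 0}, {"gripper": -1, "tx": 0.321, "ty": -0.277, "tz": 0.3, "spin": 0}, {"gripper": -1, "tx": 0.321, "ty": -0.277, "tz": 0.5, "spin": 0}, {"gripper": -1, "tx": 0.321, "ty": -0.277, "tz": 0.7, "spin": 0}, {"gripper": -1, "tx": 0.321, "ty": -0.277, "tz": 0.7, "spin": 0}, {"gripper": -1, "tx": 0.321, "ty": -0.277, "tz": 0.7, "spin": 0}]'

```text
clock: 55.28
position: [539.2, 422.5, 122.8]
ee_rot: [1.0, -0.002, 0.002, -0.001]
contact_force: [0.8, -0.3, 0.1]
gripper_width: 85.6
```

```bash
python3 -c "
from h import *
snap('wrist','w36');go((538,421.5,31,0))"
```

```text
at [539.3 423.1 123.6] yaw -0.003 w 85.4 F [-0.1  0.  -0.7] t 55.33
tx -0.0051 ty 0.0064 tz 0.3705 spin -0.0041 rows>= 2
```

View pics/w36.png

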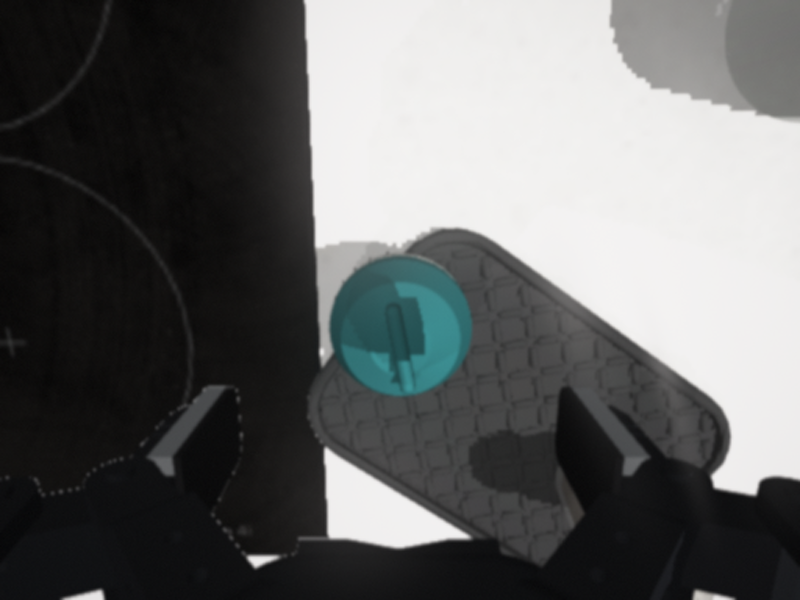

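>>> play_rows --targets '[{"gripper": -1, "tx": -0.003, "ty": 0.004, "tz": 0.15, "spin": 0}, {"gripper": -1, "tx": -0.003, "ty": 0.004, "tz": 0.3, "spin": 0}, {"gripper": -1, "tx": -0.003, "ty": 0.004, "tz": 0.365, "spin": 0}, {"gripper": -1, "tx": -0.003, "ty": 0.004, "tz": 0.365, "spin": 0}, {"gripper": 1, "tx": -0.003, "ty": 0.004, "tz": 0.365, "spin": 0}, {"gripper": 1, "tx": -0.003, "ty": 0.004, "tz": 0.365, "spin": 0}, {"gripper": 1, "tx": -0.003, "ty": 0.004, "tz": 0.365, "spin": 0}, {"gripper": 1, "tx": -0.003, "ty": 0.004, "tz": 0.365, "spin": 0}, {"gripper": 1, "tx": -0.003, "ty": 0.004, "tz": 0.365, "spin": 0}]'

```text
clock: 56.45
position: [538.2, 422.7, 31.7]
ee_rot: [1.0, -0.001, 0.002, -0.002]
contact_force: [-1.4, -0.9, 5.5]
gripper_width: 58.5
```

>>> play_rows --targets '[{"gripper": 1, "tx": 0, "ty": 0, "tz": -0.04, "spin": 0}, {"gripper": 1, "tx": 0, "ty": 0, "tz": -0.12, "spin": 0}, {"gripper": 1, "tx": 0, "ty": 0, "tz": -0.2, "spin": 0}, {"gripper": 1, "tx": -0.06, "ty": 0.05, "tz": -0.24, "spin": 0}, {"gripper": 1, "tx": -0.13, "ty": 0.1, "tz": -0.24, "spin": 0}, {"gripper": 1, "tx": -0.13, "ty": 0.1, "tz": -0.24, "spin": 0}, {"gripper": 1, "tx": -0.13, "ty": 0.1, "tz": -0.24, "spin": 0}]'

```text
clock: 57.32
position: [504.9, 397.0, 89.1]
ee_rot: [1.0, -0.001, 0.0, -0.0]
contact_force: [0.1, 0.8, -0.8]
gripper_width: 58.7
```

```bash
python3 -c "
from h import *
snap('wrist','w37');go((505,395,32,0))"
```

```text
at [505.  397.   88.8] yaw -0.003 w 58.3 F [ 0.3 -0.  -1.3] t 57.38
tx 0.0002 ty 0.0081 tz 0.2271 spin -0.0039 rows>= 1
```

View pics/w37.png

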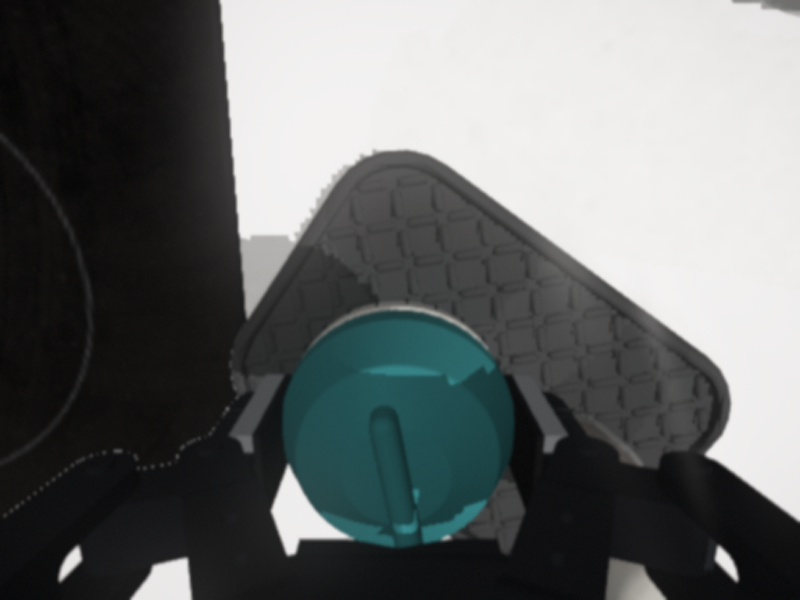

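Held above the tray. Lower.

>>> play_rows --targets '[{"gripper": 1, "tx": 0, "ty": 0.008, "tz": 0.1, "spin": 0}, {"gripper": 1, "tx": 0, "ty": 0.008, "tz": 0.18, "spin": 0}, {"gripper": 1, "tx": 0, "ty": 0.008, "tz": 0.22, "spin": 0}, {"gripper": 1, "tx": 0, "ty": 0.008, "tz": 0.228, "spin": 0}, {"gripper": 1, "tx": 0, "ty": 0.008, "tz": 0.228, "spin": 0}]'

```text
clock: 58.0
position: [504.9, 395.0, 31.9]
ee_rot: [1.0, -0.002, 0.0, -0.0]
contact_force: [-0.2, -0.2, -0.4]
gripper_width: 58.8
```

>>> play_rows --targets '[{"gripper": 1, "tx": 0, "ty": 0, "tz": 0.004, "spin": 0}, {"gripper": 1, "tx": 0, "ty": 0, "tz": 0.004, "spin": 0}]'

```text
clock: 58.25
position: [504.9, 395.0, 31.7]
ee_rot: [1.0, -0.001, 0.001, -0.001]
contact_force: [-1.2, -1.4, 4.7]
gripper_width: 58.4
```

Touching at the same height as it was picked. Release, rise, and look.

>>> play_rows --targets '[{"gripper": 0.2, "tx": 0, "ty": 0, "tz": 0, "spin": 0}, {"gripper": -0.4, "tx": 0, "ty": 0, "tz": 0, "spin": 0}, {"gripper": -1, "tx": 0, "ty": 0, "tz": 0, "spin": 0}, {"gripper": -1, "tx": 0, "ty": 0, "tz": 0, "spin": 0}, {"gripper": -1, "tx": 0, "ty": 0, "tz": -0.1, "spin": 0}, {"gripper": -1, "tx": 0, "ty": 0, "tz": -0.3, "spin": 0}, {"gripper": -1, "tx": 0, "ty": 0, "tz": -0.55, "spin": 0}, {"gripper": -1, "tx": 0, "ty": 0, "tz": -0.8, "spin": 0}, {"gripper": -1, "tx": 0, "ty": 0.2, "tz": -1, "spin": 0}, {"gripper": -1, "tx": 0, "ty": 0.4, "tz": -1, "spin": 0}, {"gripper": -1, "tx": 0, "ty": 0.5, "tz": -1, "spin": 0}, {"gripper": -1, "tx": 0, "ty": 0.5, "tz": -1, "spin": 0}]'

```text
clock: 59.75
position: [503.8, 268.0, 280.3]
ee_rot: [1.0, -0.003, -0.0, 0.0]
contact_force: [0.2, 0.9, -0.7]
gripper_width: 85.3
```

```bash
python3 -c "
from h import *
snap('wrist','w38');go((445,-60,295,-.08));d=snap('scene','s38');crop(d,'s38c',120,130,320,280)"
```

```text
at [503.9 269.1 280. ] yaw -0.004 w 85.2 F [ 0.4 -0.2  0.2] t 59.8
tx -0.2303 ty 1.3173 tz -0.0602 spin 0.0966 rows>= 6
scale 4.0
```

View pics/w38.png

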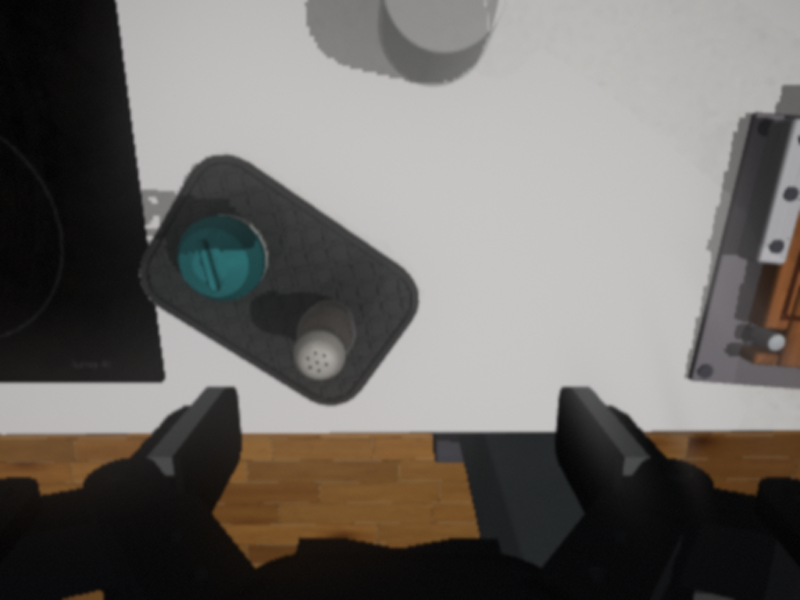

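View pics/s38c.png

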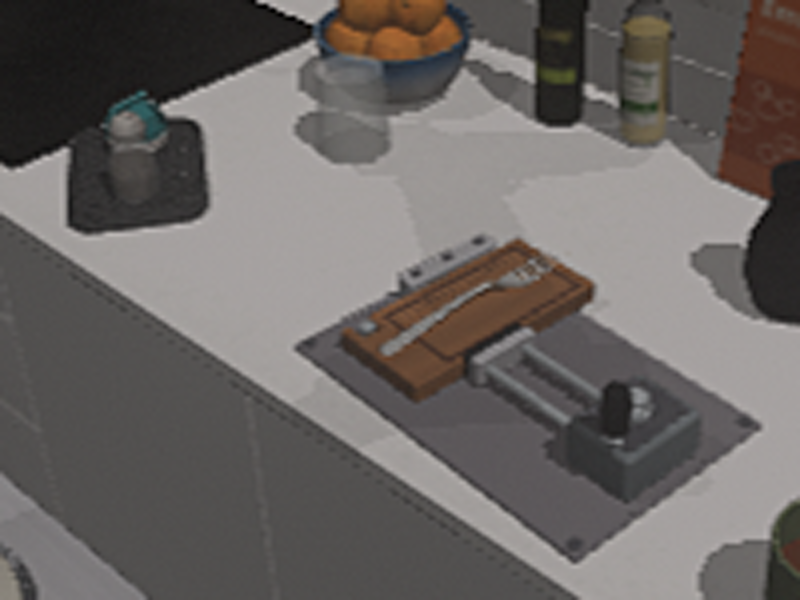

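Timer and shaker now stand well inside the tray, the fork is flat on the clamped board and the crank hasn't moved. Handing in.

```bash
python3 -c "
from bench import *
print(job_done(), read_state()['clock'])"
```

```text
the job is handed in; nothing more can be done
the job is handed in; nothing more can be done
```

The job is done in the order you asked and handed in at about 60 s of the 208 s. I have no verdict, and how tight the clamp is remains an estimate.

- **Clearing the board:** only one shaker and the egg timer were on it. Both stand upright on the tray, clear of its edges. The timer was knocked half over the tray edge during the run, so I picked it up and set it back. That happened last, after the fork was down.
- **Swinging the board:** I pushed it about the pin until it met the fence and would not move further, with the force rising to 25 N. The pictures show its long edge along the fence and the pin in its notch.
- **Clamping:** I cranked clockwise to the stop twice, and each time the crank sprang back about 0.3 rad when released. The third time I let go just short of the stop and it stayed put. I put it at about 21.4 rad (tight starts at 21.2), judged from where the stop was felt and about 4 N at the knob. The cameras cannot resolve the jaw's position to a millimetre.
- **Fork:** it lies flat along the middle of the clamped board.
- **Bystanders:** I did not touch the glass, the mug or the jug. They look unmoved in the last pictures, though I did not measure them.

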